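# Set up the label numbering machine for the next batch of books

### The arm

A 6-joint arm with a two-finger parallel gripper is mounted at the origin on the work surface. World frame = base frame: x ahead of the robot, y to its left, z up, the work surface at z = 0. Lengths are in m, angles in rad, forces in N, time in s.
With the tool pointing down it reaches from about 0.375 to 0.975 m from the base axis. Payload 3.8 kg.
Tool frame: the origin (TCP) lies on the centre line of the jaws, within the pads' length; the fingertips stand 8 mm ahead of it and the grasp point (between the pads) lies 11 mm behind it; z points along the fingers, y is the direction in which the jaws open and shut (so a half turn about z gives the same grasp; the last joint's range is limited). The gripper opens to 85 mm and grips with 20 to 120 N. Pads are 22 mm wide; open, the fingers measure 114 mm over their backs; the gripper's body (76 mm by 85 mm) begins 54 mm behind the grasp point. The pads swing forward as they close: fully open they stand 13 mm farther back than shut.
Start: joints at [1.212, 0.264, 1.604, -0, 1.274, -0.037], TCP at [0.213, 0.64, 0.213] pointing down, gripper open.
Joint ranges: [-2.63, 2.63], [-0.94, 2.18], [0.31, 2.57], [-1.31, 4.45], [0, 2.66], [-2.55, 2.55]. Speed limits (rad/s): [2.57, 2.57, 3.14, 3.14, 3.14, 3.14].

### API

Orientations are given as a rotation vector (axis times angle).
In Python, from workcell import * gives the robot as it stands.
- The arm moves only by the tool play_rows, never from a script. Its arguments are lists of equal length, an entry for each row: "slide": the shift along the tool's x, y, z in cm, a list of three; "delta_rot": the turn, a rotation vector about the tool's x, y, z in rad, a list of three. In form: {"slide": [[x, y, z], ...], "delta_rot": [[wx, wy, wz], ...]}. A call has 1 to 12 rows; each row is the pose to reach, as a shift and turn from the pose measured when the call began, along the tool's axes at that moment; what a row does not reach only later rows make up. A row lasts 1/12 s, in which the tool goes at most 41.7 mm and 7.16 degrees, less where a joint would pass 70% of its speed; a pose out of reach is approached as far as the arm can. A call with a gripper value outside its range is refused whole. "hand" is the opening, from 0 (shut) to 1 (fully open), set as the call begins (left out, the last holds). The fingers move at their own pace and stop on an object; "force" is the grip in N (left out, the last holds). Time passes only in rows, so rows that repeat a pose let the fingers close. It gives the time, the measured TCP pose, the force and the opening at its end, in the units of the state.
- read_state(): the state, without advancing time (a new reading comes with each control period).
- read_camera(name): name is "side" or "top" or "wrist"; returns a dict with "image" (384x512x3 uint8, red, green, blue), "depth" (384x512 float32, m along the optical axis (not along the pixel's ray), 0 where there is no reading), "fovy" (degrees; the focal length in pixels is half the picture's height over the tangent of half this angle, whatever the lens; pixels are square), "cx", "cy" (the principal point, pixels), "world_from_camera" (4x4, takes a point from camera to world coordinates); the wrist camera has in their place "hand_eye" (4x4, takes a point from camera to tool coordinates, whose origin is the TCP and whose axes are the flange's). Camera axes: x right, y up, looking along -z (the intrinsics and any distortion apply to the point x, -y, -z); pixel columns grow to the right and rows downward; lengths in m; the calibration is good to about 2 mm. A picture is of the moment at which its call begins: read the wrist's pose just before it.
- finish_job(): hands the job in, once; it reports no verdict.
Trained networks look in a picture, given as the dict that the camera call returned (one of the last four; its "shot" number tells which), for a name from the list of things; names that differ only in an ending like _2 or _b are one class to them, and where a whole thing is asked for, a point or a joint stands for the part that bears it (a point fixed in the world has none). Each returns a list of dicts, best first, with "conf" (0 to 1); they miss things now and then, are a little off and sometimes report something else, mostly with a low value. They report only what shows in the picture. A call takes as long as a camera call. They do not tell look-alikes from the thing itself.
- spot_in(target, picture): "bbox" ([centre column, centre row, width, height] in pixels, round what is visible of it).
- landmark_of(target, picture): "at" ([column, row] in pixels: a listed point, or the origin of a listed thing).
The state is a dict: "time": time; "q": joint angles; "joint_vel": joint speeds; "joint_torque": joint torques, N m; "tool_pos": TCP position; "tcp_rot": TCP orientation; "wrist_force": force on the tool from outside, world axes, zero at the start; "torque": the same for the moment, N m; "width": opening from 0.0 (shut) to 1.0 (fully open).
Only numpy, scipy, OpenCV 4.12 (cv2) and the standard library are available. Lean on these libraries where they do the work, as an engineer would, in place of code of your own. Each camera call takes 0.05 s, during which the arm holds its last target.

### The job

Get the label numbering machine ready for batch 472: roll its three number wheels so that 4, 7 and 2 (left to right, as read from the robot's side) stand uppermost, and thread the spindle through every label roll waiting in the plywood cradle, one, two or three of them, and lay it in the machine's fork, the rod down in both slots and all the rolls hanging between the two plates. The order is up to you; leave the other things on the table where they are.

Things in the scene. Friction and masses are not known exactly. Their poses are not given: they have to be found in the camera images.
- machine: Label numbering machine, fixed: grey-green base 300 x 210 mm, 16 mm high. Origin on the table under its middle; x points from the number head (front, towards the robot) to the roll fork (rear), y to its left, z up. Side rails at y = +-98 are 50 mm high, rollers between head and fork stay below 51 mm. A crank sticks out on the right (x -15, y down to -145, 95 mm high).
- fork_mid (a point): Where the middle of the rod's axis lies when seated: machine frame 85, 0, 98 mm, midway between the fork's two upright aluminium plates (6 mm thick, 60 wide, at y = +-66, 126 mm clear between them). Each has an open-topped slot 18 mm wide for the rod, floor 91 mm above the table; above 111 mm it flares to a mouth about 45 mm wide at 134 mm.
- wheel_left (a joint): Left number wheel (machine's +y end, left as seen from the robot), rad. Turns endlessly both ways; friction of 0.05 N m holds it anywhere, no click stops. The uppermost digit counts: digit d is exactly uppermost at d x 0.6283 (plus or minus whole turns); the value grows as the wheel's top moves to the rear (machine's +x).
- wheel_mid (a joint): Middle number wheel. All three alike: white, 56 mm across, 16 mm wide, black digits 0 to 9 round the rim (upright when read from the robot's side), ten grey ribs between digits standing 4 mm proud (64 mm across the ribs).
- wheel_right (a joint): Right number wheel (machine's -y end).
- hub_left (a point): Centre of the left wheel (machine frame -85, +46, 68 mm), on a bare 10 mm steel shaft along the machine's y axis; 30 mm of free shaft between neighbouring wheels.
- hub_mid (a point): Centre of the middle wheel (machine frame -85, 0, 68 mm). The wheels stand free above the shaft, in front and behind: the printing bed below is 24 mm above the table, the tear-off bar at x = -138 is 40 mm high.
- hub_right (a point): Centre of the right wheel (machine frame -85, -46, 68 mm). The cheeks that carry the shaft stand at y = +-94 (8 mm thick), tops 86 mm above the table.
- cradle: Plywood roll cradle, fixed: three V seats (45 degree sides, 26 mm deep along x, up to 57 mm high) in a row along its y axis at y = -100, 0, +100 mm. Origin on the table under its middle. A roll in a seat has its bore level along the cradle's x axis, its centre 85 mm above the table. Foot board 50 x 310 x 10 mm.
- spindle: Loose roll spindle, 130 g. Origin on its axis at the handle's shoulder, x along the rod to its free end. Black square handle 30 x 30 mm, x = -70 to 0; aluminium rod 14 mm thick, x = 0 to 160; orange end disc 30 mm across, x = 160 to 170, passes through the rolls' bores. Lies level on the table, axis 15 mm up, between robot and cradle.
- spindle_grip (a point): Middle of the spindle's handle (x = -35 mm).
- spindle_mid (a point): Middle of the bare rod (x = 80 mm).
- roll_a: Label roll, white paper with blue lines on a brown cardboard core: 90 mm across, 30 mm wide (along its x axis), bore 50 mm, about 60 g. Origin at its centre, x along the bore. Starts on edge in a seat of the cradle; may be absent. Hanging on the spindle's rod its centre is 18 mm below the rod's axis.
- roll_b: Label roll, white paper with blue lines on a brown cardboard core: 90 mm across, 30 mm wide (along its x axis), bore 50 mm, about 60 g. Origin at its centre, x along the bore. Starts on edge in a seat of the cradle; may be absent. Hanging on the spindle's rod its centre is 18 mm below the rod's axis.
- roll_c: Label roll, white paper with blue lines on a brown cardboard core: 90 mm across, 30 mm wide (along its x axis), bore 50 mm, about 60 g. Origin at its centre, x along the bore. Starts on edge in a seat of the cradle; may be absent. Hanging on the spindle's rod its centre is 18 mm below the rod's axis.
- tape: Bystander, loose: roll of brown packing tape lying flat, 104 mm across, 45 high. Origin under its middle. Leave it where it is.
- bottle_a: Bystander, loose: water bottle with blue cap, 64 mm thick, 210 high. Origin under its middle. Leave it where it is.
- book_a: Bystander, loose: green book lying flat, 170 x 240 x 22 mm. Origin under its middle. Leave it where it is.
- cup: Bystander, loose: white paper cup, 76 mm across, 90 high. Origin under its middle. Leave it where it is.
- marker: Bystander, loose: red marker pen lying, 130 mm long, 16 thick. Origin under its middle. Leave it where it is.
Things that resemble listed ones, but are neither listed nor needed, are in the scene too. Leave any pink look-alike of the roll_a alone.

How it is judged:
At the end, for the whole second after the job is handed in: Wheels show 4, 7, 2, each within 0.2 rad of exactly uppermost; rod down in both fork slots, either way round (middle within 6 mm of fork_mid in machine x and z, 18 mm in y, axis within 0.08 rad); every roll present hangs on it between the plates; all at rest, no bystander disturbed ((value of joint wheel_left between -16.5363 and -16.1363 rad or value of joint wheel_left between -10.2531 and -9.8531 rad or value of joint wheel_left between -3.9699 and -3.5699 rad or value of joint wheel_left between 2.3133 and 2.7133 rad or value of joint wheel_left between 8.5965 and 8.9965 rad or value of joint wheel_left between 14.8796 and 15.2796 rad or value of joint wheel_left between 21.1628 and 21.5628 rad) and (value of joint wheel_mid between -14.6513 and -14.2513 rad or value of joint wheel_mid between -8.3681 and -7.9681 rad or value of joint wheel_mid between -2.085 and -1.685 rad or value of joint wheel_mid between 4.1982 and 4.5982 rad or value of joint wheel_mid between 10.4814 and 10.8814 rad or value of joint wheel_mid between 16.7646 and 17.1646 rad or value of joint wheel_mid between 23.0478 and 23.4478 rad) and (value of joint wheel_right between -17.7929 and -17.3929 rad or value of joint wheel_right between -11.5097 and -11.1097 rad or value of joint wheel_right between -5.2265 and -4.8265 rad or value of joint wheel_right between 1.0566 and 1.4566 rad or value of joint wheel_right between 7.3398 and 7.7398 rad or value of joint wheel_right between 13.623 and 14.023 rad or value of joint wheel_right between 19.9062 and 20.3062 rad) and x of spindle_mid in the frame of machine between 0.079 and 0.091 m and y of spindle_mid in the frame of machine between -0.018 and 0.018 m and z of spindle_mid in the frame of machine between 0.092 and 0.104 m and angle between the x axis of spindle and the y axis of machine, either way round below 0.08 rad and linear speed of spindle below 0.02 m/s and y of roll_a in the frame of machine between -0.053 and 0.053 m and x of roll_a in the frame of machine between 0.063 and 0.107 m and z of roll_a in the frame of machine between 0.066 and 0.094 m and angle between the x axis of each of roll_a, roll_b, roll_c and the x axis of spindle, either way round below 0.35 rad and linear speed of each of roll_a, roll_b, roll_c below 0.05 m/s and y of roll_b in the frame of machine between -0.053 and 0.053 m and x of roll_b in the frame of machine between 0.063 and 0.107 m and z of roll_b in the frame of machine between 0.066 and 0.094 m and y of roll_c in the frame of machine between -0.053 and 0.053 m and x of roll_c in the frame of machine between 0.063 and 0.107 m and z of roll_c in the frame of machine between 0.066 and 0.094 m); the robot touches nothing.
It fails at once if a bystander (tape roll, blue-capped bottle, green book, cup or marker) is shoved more than 50 mm or knocked over (distance of any of tape, bottle_a, book_a, cup, marker from where it was at the start of the episode above 0.05 m or angle between any of bottle_a, cup's own z axis and vertical above 0.6 rad).
Of roll_a, roll_b, roll_c only 1 to 3 are there at a start; the rules pass over those that are not, and their reading is None.
At some moment in a run one of spindle may be knocked a few centimetres aside while the robot is not near it.
It also fails if it takes over 210 s, if anything falls off the work surface, if the arm or the gripper's body presses on something with over 40 N, if the wrist force passes 120 N, or if a joint passes its speed limit or range.

## Working session

There is one attempt and no reset: what is moved stays moved. The work goes in short steps, Python scripts to look and compute and a tool call to move; the robot and the scene stay as the last step left them, time stands still between calls to the robot, and variables do not carry over. Pictures are saved under pics/ and viewed, and the job is handed in when it is done.

Besides the shell and the picture viewer there is one more tool, called after ">>>" by a JSON object that holds its "fn" and its "kwargs", one argument or row to a line. play_rows: Moves the arm, as the interface text tells. Its arguments: {"type":"object","properties":{"slide":{"type":"array"},"delta_rot":{"type":"array"},"hand":{"type":"number"},"force":{"type":"number"}},"required":["slide","delta_rot"]}

```bash
ls -la; mkdir -p pics; python3 - <<'E'
from workcell import *
import cv2
s=read_state();print(s)
for n in ["side","top","wrist"]:
    p=read_camera(n); cv2.imwrite(f"pics/{n}0.png",p["image"][:,:,::-1])
    print(n,{k:v for k,v in p.items() if k not in("image","depth")})
E
```

```text
total 12
drwxr-xr-x  3 agent agent 4096 Dec  6 11:19 .
drwxr-xr-x 23 root  root  4096 Dec  6 11:19 ..
drwxr-xr-x  2 agent agent 4096 Dec  6 11:19 pics
{'time': 0.0, 'q': array([ 1.21213445e+00,  2.64784429e-01,  1.60539015e+00,  8.92903180e-06,
        1.27373803e+00, -3.69031257e-02]), 'joint_vel': array([ 0.00086336, -0.00073567,  0.00016516, -0.00105662,  0.00132398,
       -0.0007755 ]), 'joint_torque': array([-1.50845783e-03, -5.15101111e+01, -3.67313325e+01, -1.77138018e-04,
        1.27956702e-02,  1.57355157e-05]), 'tool_pos': array([0.2131807 , 0.63961474, 0.21203231]), 'tcp_rot': array([-0.50316945, -3.10056374,  0.00356997]), 'wrist_force': array([ 0.5077093 , -0.1911172 , -1.48908361]), 'torque': array([0.0306452 , 0.02318474, 0.04562666]), 'width': 1.0010269065490611}
side {'fovy': 53.39445858826523, 'cx': 260.7018330285722, 'cy': 196.24106532094441, 'world_from_camera': array([[ 0.88151872,  0.33424071, -0.33347847,  0.02831824],
       [-0.47207539,  0.6114649 , -0.63502402, -0.92384714],
       [-0.0083405 ,  0.71721254,  0.69680457,  1.04059951],
       [ 0.        ,
[... 165 characters left out ...]
[[-0.00199667,  0.99676556, -0.08033953,  0.40766722],
       [-0.99997966, -0.00247688, -0.00587805, -0.04192509],
       [-0.00605803,  0.08032616,  0.99675022,  1.4261349 ],
       [ 0.        ,  0.        ,  0.        ,  1.        ]]), 'shot': 2}
wrist {'fovy': 67.5888314330722, 'cx': 253.23088099446352, 'cy': 193.12850625457136, 'hand_eye': array([[-3.11734627e-04,  9.62107251e-01,  2.72671121e-01,
         6.93314780e-02],
       [ 9.99999914e-01,  3.74551464e-04, -1.78325007e-04,
         4.63216287e-04],
       [-2.73697149e-04,  2.72671042e-01, -9.62107285e-01,
        -1.59640264e-01],
       [ 0.00000000e+00,  0.00000000e+00,  0.00000000e+00,
         1.00000000e+00]]), 'shot': 3}
```

View pics/top0.png

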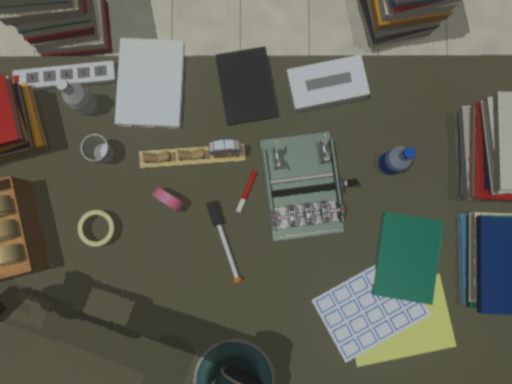

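View pics/side0.png

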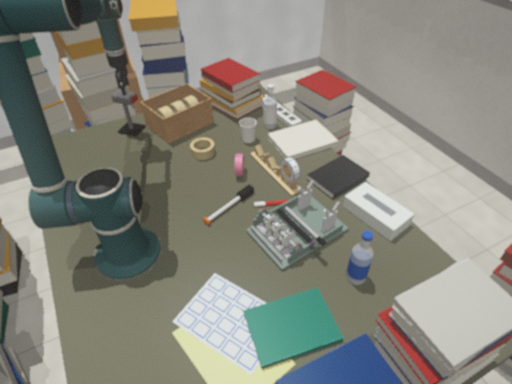

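View pics/wrist0.png

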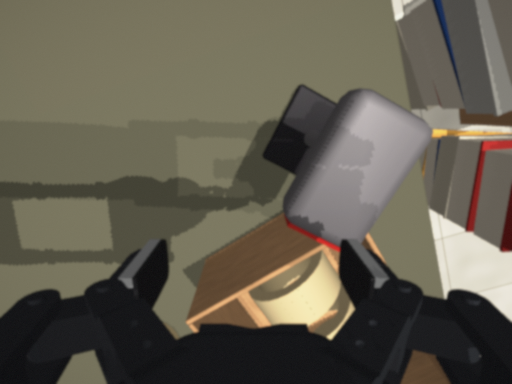

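```bash
cat > h.py <<'E'
from workcell import *
import numpy as np, cv2
from scipy.spatial.transform import Rotation as Ro
def cam(n):
    s=read_state(); p=read_camera(n)
    p['st']=s
    if n=='wrist':
        T=np.eye(4);T[:3,:3]=Ro.from_rotvec(s['tcp_rot']).as_matrix();T[:3,3]=s['tool_pos']
        p['W']=T@p['hand_eye']
    else: p['W']=p['world_from_camera']
    p['f']=192/np.tan(np.radians(p['fovy'])/2)
    return p
def save(p,name,box=None,k=1):
    im=p['image'][:,:,::-1]
    if box: im=im[box[1]:box[3],box[0]:box[2]]
    cv2.imwrite('pics/'+name,cv2.resize(im,None,fx=k,fy=k,interpolation=cv2.INTER_CUBIC))
def ray(p,u,v):
    d=np.array([(u-p['cx'])/p['f'],-(v-p['cy'])/p['f'],-1.]);W=p['W']
    return W[:3,3],W[:3,:3]@d
def at_z(p,u,v,z):
    o,d=ray(p,u,v);return o+d*(z-o[2])/d[2]
def at_depth(p,u,v,r=0):
    o,d=ray(p,u,v);ui,vi=int(round(u)),int(round(v))
    D=p['depth'][vi-r:vi+r+1,ui-r:ui+r+1];D=D[D>0]
    return o+d*np.median(D)
def proj(p,P):
    W=p['W'];c=W[:3,:3].T@(np.asarray(P)-W[:3,3])
    return np.array([p['cx']+p['f']*c[0]/-c[2],p['cy']-p['f']*c[1]/-c[2]])
def cloud(p):
    v,u=np.mgrid[0:384,0:512];D=p['depth']
    c=np.stack([(u-p['cx'])/p['f']*D,-(v-p['cy'])/p['f']*D,-D],-1)
    return c@p['W'][:3,:3].T+p['W'][:3,3],D>0
E
python3 - <<'E'
from h import *
np.set_printoptions(precision=4,suppress=True)
for n in ['top','side']:
    p=cam(n)
    save(p,n+'1.png',(120,110,430,300) if n=='top' else (180,120,400,300),2.5)
    for t,z in dict(machine=0,fork_mid=.098,hub_left=.068,hub_mid=.068,hub_right=.068,cradle=0,spindle=.015,spindle_grip=.015,spindle_mid=.015,roll_a=.085,tape=0,bottle_a=0,book_a=0,cup=0,marker=0).items():
        for r in landmark_of(t,p)[:3]:
            print(n,t,round(r['conf'],2),np.round(r['at'],1),at_z(p,*r['at'],z))
E
```

```text
top machine 0.8 [301.4 185.5] [ 0.5553 -0.1945  0.    ]
top fork_mid 0.93 [300.9 147.2] [ 0.6509 -0.1838  0.098 ]
top fork_mid 0.32 [290.7 216.2] [ 0.4614 -0.1541  0.098 ]
top hub_left 0.86 [290.  215.8] [ 0.4638 -0.1547  0.068 ]
top hub_mid 0.77 [307.6 213.6] [ 0.4698 -0.2036  0.068 ]
top hub_right 0.8 [326.8 211.8] [ 0.4746 -0.257   0.068 ]
top hub_right 0.45 [384.9 163.5] [ 0.6095 -0.4215  0.068 ]
top cradle 0.88 [190.7 155.9] [0.6439 0.1308 0.    ]
top cradle 0.15 [243.6 193. ] [ 0.5337 -0.0251  0.    ]
top spindle 0.78 [218.  224.6] [0.441  0.0487 0.015 ]
top spindle 0.41 [311.3 214.5] [ 0.4696 -0.2206  0.015 ]
top spindle_grip 0.77 [215.8 212.4] [0.4763 0.0552 0.015 ]
top spindle_mid 0.78 [226.9 250.5] [0.3667 0.023  0.015 ]
top roll_a 0.91 [169. 200.] [0.5073 0.1794 0.085 ]
top roll_a 0.75 [225.5 145.5] [0.6587 0.024  0.085 ]
top roll_a 0.37 [302.2 188.6] [ 0.5379 -0.1876  0.085 ]
top tape 0.56 [ 97.6 227.6] [0.4334 0.4012 0.    ]
top bottle_a 0.71 [386.5 162.9] [ 0.6214 -0.4452  0.    ]
top book_a 0.75 [409.  255.7] [ 0.3503 -0.5034  0.    ]
top cup 0.71 [103.9 152.9] [0.6536
[... 504 characters left out ...]
] [ 0.4705 -0.2422  0.068 ]
side hub_right 0.21 [236.3 196.6] [0.4146 0.0036 0.068 ]
side spindle 0.93 [238.9 196.7] [0.4442 0.0489 0.015 ]
side spindle_grip 0.73 [247.2 190.5] [0.488  0.0646 0.015 ]
side spindle_mid 0.79 [224.6 206.7] [0.3736 0.0262 0.015 ]
side roll_a 0.74 [291.3 169.5] [0.6595 0.0211 0.085 ]
side roll_a 0.71 [238.6 166.1] [0.4897 0.1377 0.085 ]
side roll_a 0.26 [277.2 229.1] [ 0.46   -0.2162  0.085 ]
side bottle_a 0.93 [358.4 278.4] [ 0.6224 -0.4572  0.    ]
side bottle_a 0.44 [244.9 193.9] [0.478 0.066 0.   ]
side book_a 0.68 [293.1 329.8] [ 0.348  -0.5057  0.    ]
side cup 0.93 [250.4 138.7] [0.665  0.3845 0.    ]
side marker 0.63 [272.2 204.3] [ 0.5441 -0.0356  0.    ]
```

View pics/top1.png

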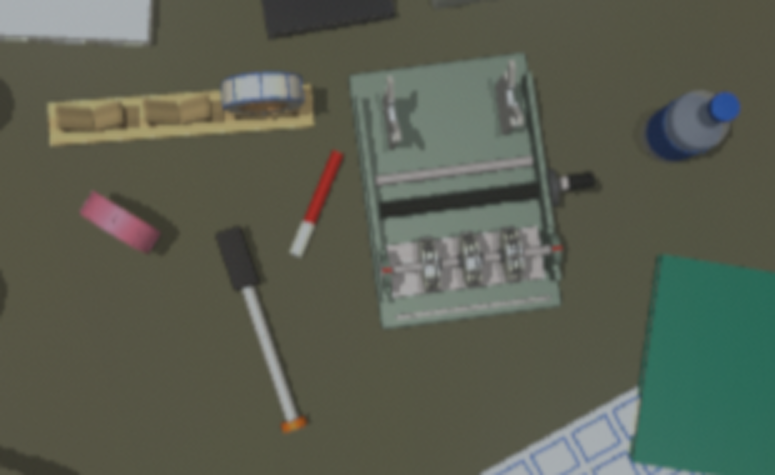

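View pics/side1.png

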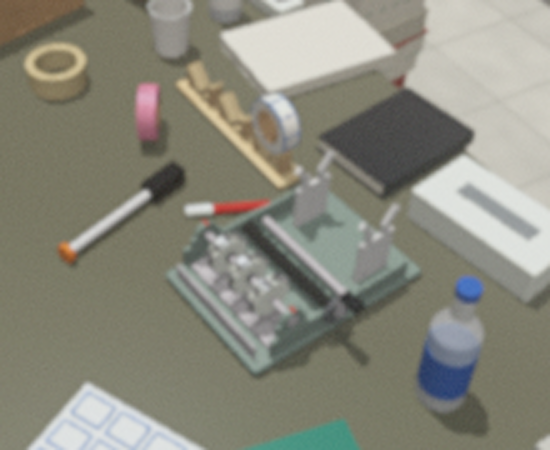

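```bash
cat >> h.py <<'E'
def Rdown(yaw,tilt=0):
    "tool x horizontal at yaw, z down; tilt: rotate about tool y"
    x=np.array([np.cos(yaw),np.sin(yaw),0]);z=np.array([0,0,-1.])
    return np.stack([x,np.cross(z,x),z],1)@Ro.from_rotvec([0,tilt,0]).as_matrix()
def plan(P,R,s=None):
    s=s or read_state();R0=Ro.from_rotvec(s['tcp_rot']).as_matrix()
    d=R0.T@(np.asarray(P)-s['tool_pos'])*100
    r=Ro.from_matrix(R0.T@R).as_rotvec()
    print('slide',np.round(d,2).tolist(),'rot',np.round(r,4).tolist(),'rows',round(max(np.linalg.norm(d)/4.17,np.degrees(np.linalg.norm(r))/7.16),1))
E
python3 - <<'E'
from h import *
plan([.45,.2,.25],Rdown(np.radians(80)))
E
```

```text
slide [-36.36, -34.29, -3.66] rot [-0.0001, 0.0, 1.4235] rows 12.0
```

>>> {"fn": "play_rows", "kwargs": {
  "slide": [
    [-36.4,-34.3,-3.7],
    [-36.4,-34.3,-3.7],
    [-36.4,-34.3,-3.7],
    [-36.4,-34.3,-3.7],
    [-36.4,-34.3,-3.7],
    [-36.4,-34.3,-3.7],
    [-36.4,-34.3,-3.7],
    [-36.4,-34.3,-3.7],
    [-36.4,-34.3,-3.7],
    [-36.4,-34.3,-3.7],
    [-36.4,-34.3,-3.7],
    [-36.4,-34.3,-3.7]
  ],
  "delta_rot": [
    [0,0,1.42],
    [0,0,1.42],
    [0,0,1.42],
    [0,0,1.42],
    [0,0,1.42],
    [0,0,1.42],
    [0,0,1.42],
    [0,0,1.42],
    [0,0,1.42],
    [0,0,1.42],
    [0,0,1.42],
    [0,0,1.42]
  ]
}}

```text
time: 2.75
tool_pos: [0.4502, 0.1993, 0.2509]
tcp_rot: [2.408, 2.017, 0.002]
wrist_force: [2.0, 0.2, -0.2]
width: 0.998
```

```bash
python3 - <<'E'
from h import *
s=read_state();print(s['tool_pos'],s['q'])
plan([.45,-.2,.22],Rdown(np.radians(5.5)))
E
```

```text
[0.45016131 0.19929636 0.25085521] [ 3.66139099e-01 -1.10102090e-01  1.93602393e+00  6.40605699e-05
  1.31454251e+00  5.42559157e-01]
slide [-39.31, 6.99, 3.07] rot [0.0004, -0.0012, 1.2984] rows 10.4
```

>>> {"fn": "play_rows", "kwargs": {
  "slide": [
    [-39.3,7,3],
    [-39.3,7,3],
    [-39.3,7,3],
    [-39.3,7,3],
    [-39.3,7,3],
    [-39.3,7,3],
    [-39.3,7,3],
    [-39.3,7,3],
    [-39.3,7,3],
    [-39.3,7,3],
    [-39.3,7,3],
    [-39.3,7,3]
  ],
  "delta_rot": [
    [0,0,1.3],
    [0,0,1.3],
    [0,0,1.3],
    [0,0,1.3],
    [0,0,1.3],
    [0,0,1.3],
    [0,0,1.3],
    [0,0,1.3],
    [0,0,1.3],
    [0,0,1.3],
    [0,0,1.3],
    [0,0,1.3]
  ]
}}

```text
time: 3.75
tool_pos: [0.4497, -0.2016, 0.2205]
tcp_rot: [-3.138, -0.141, -0.001]
wrist_force: [-0.1, -0.6, 0.2]
width: 0.999
```

```bash
python3 - <<'E'
from h import *
np.set_printoptions(precision=4,suppress=True)
p=cam('wrist');save(p,'w2.png',k=1.5)
print(p['st']['tool_pos'],p['st']['q'])
for t,z in dict(machine=0,fork_mid=.098,hub_left=.068,hub_mid=.068,hub_right=.068).items():
        for r in landmark_of(t,p)[:3]:
            print(t,round(r['conf'],2),np.round(r['at'],1),at_z(p,*r['at'],z))
E
```

```text
[ 0.4497 -0.2016  0.2205] [-0.4726 -0.0904  1.974   0.001   1.2577  1.0084]
machine 0.71 [257.2  81.1] [ 0.5558 -0.1963  0.    ]
hub_left 0.65 [219.4 161.8] [ 0.4629 -0.1625  0.068 ]
hub_mid 0.85 [256.7 157.1] [ 0.4717 -0.2027  0.068 ]
hub_right 0.95 [301.7 156.2] [ 0.477  -0.2515  0.068 ]
```

View pics/w2.png

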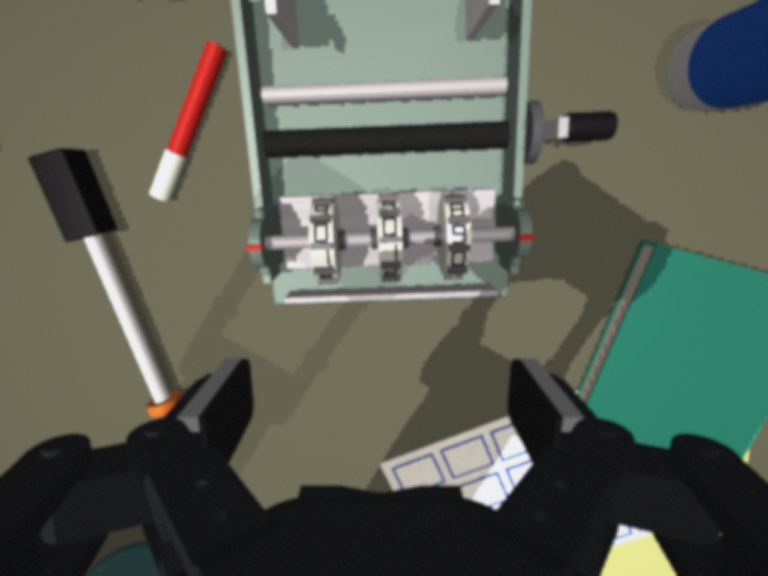

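```bash
python3 - <<'E'
from h import *
plan([.43,-.203,.145],Rdown(np.radians(5.5)))
E
```

```text
slide [-2.07, 0.21, 7.58] rot [-0.0002, -0.0014, 0.0009] rows 1.9
```

>>> {"fn": "play_rows", "kwargs": {
  "slide": [
    [-2,0.2,3.8],
    [-2,0.2,7.6],
    [-2,0.2,7.6],
    [-2,0.2,7.6]
  ],
  "delta_rot": [
    [0,0,0],
    [0,0,0],
    [0,0,0],
    [0,0,0]
  ]
}}

```text
time: 4.38
tool_pos: [0.4289, -0.2011, 0.1431]
tcp_rot: [-3.135, -0.154, 0.005]
wrist_force: [-0.5, 0.3, 0.6]
width: 0.999
```

```bash
python3 - <<'E'
from h import *
np.set_printoptions(precision=4,suppress=True)
p=cam('wrist');save(p,'w3.png',(120,60,400,260),2.8)
import pickle;pickle.dump(p,open('w3.pkl','wb'))
print(p['st']['tool_pos'],p['st']['q'])
for t,z in dict(machine=0,fork_mid=.098,hub_left=.068,hub_mid=.068,hub_right=.068).items():
        for r in landmark_of(t,p)[:3]:
            print(t,round(r['conf'],2),np.round(r['at'],1),at_z(p,*r['at'],z))
E
```

```text
[ 0.4289 -0.2011  0.1431] [-0.492  -0.0613  2.0952  0.0013  1.1121  0.98  ]
machine 0.62 [265.   49.7] [ 0.5554 -0.199   0.    ]
machine 0.44 [265.8 148.2] [ 0.4619 -0.21    0.    ]
hub_left 0.86 [209.1 150.8] [ 0.4634 -0.1607  0.068 ]
hub_left 0.16 [262.2  50.4] [ 0.5418 -0.1959  0.068 ]
hub_mid 0.8 [261.5 146.3] [ 0.4712 -0.2029  0.068 ]
hub_right 0.79 [320.2 144.7] [ 0.4771 -0.2501  0.068 ]
```

View pics/w3.png

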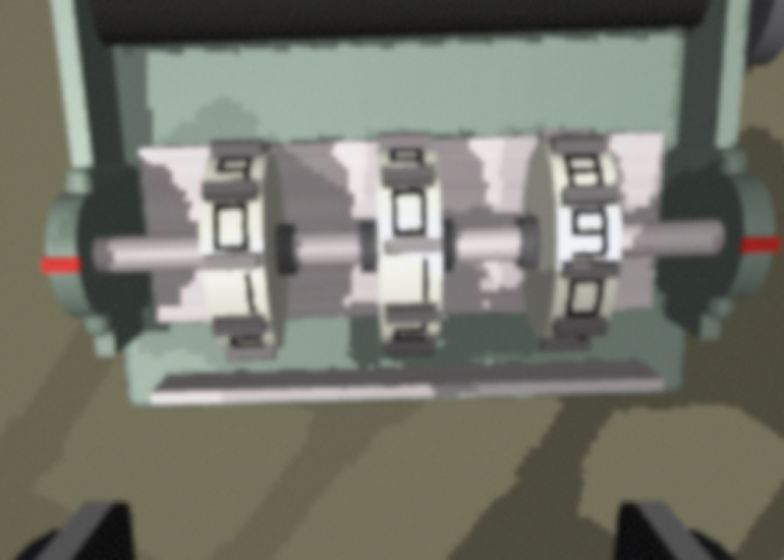

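```bash
python3 - <<'E'
from h import *
import pickle
np.set_printoptions(precision=4,suppress=True)
p=pickle.load(open('w3.pkl','rb'))
P,ok=cloud(p)
im=p['image'].astype(int)
red=(im[...,0]>150)&(im[...,1]<90)&(im[...,2]<90)
n,l,st,c=cv2.connectedComponentsWithStats(red.astype(np.uint8))
for i in range(1,n):
    if st[i,4]>10: print('red',c[i],np.median(P[l==i],0),at_z(p,*c[i],.086))
# shaft points: z in .066-.075 between wheels
S=P[:,:].reshape(-1,3);m=ok.reshape(-1)
# tear-off bar: z .036-.042
for lo,hi,xl,xh,name in [(.066,.076,.44,.50,'shaft'),(.034,.044,.38,.44,'bar')]:
    k=m&(S[:,2]>lo)&(S[:,2]<hi)&(S[:,0]>xl)&(S[:,0]<xh)&(S[:,1]<-.1)&(S[:,1]>-.3)
    Q=S[k];
    ys=np.arange(-.29,-.11,.01)
    print(name,k.sum())
    for y in ys:
        q=Q[abs(Q[:,1]-y)<.005]
        if len(q)>5: print(round(y,3),len(q),np.median(q[:,0]).round(4),np.ptp(q[:,0]).round(4),q[:,2].max().round(4))
E
```

```text
red [90.6214 35.7044] [ 0.5491 -0.0398  0.0137] [ 0.5361 -0.0787  0.086 ]
red [390.6154 147.1538] [ 0.4822 -0.2975  0.0871] [ 0.4821 -0.2985  0.086 ]
red [141.1091 154.3636] [ 0.4584 -0.1124  0.0866] [ 0.4583 -0.1122  0.086 ]
red [ 81.6316 285.8947] [ 0.2921 -0.0204  0.022 ] [ 0.3384 -0.0598  0.086 ]
shaft 2901
-0.29 266 0.4846 0.0244 0.0758
-0.28 160 0.4803 0.0105 0.0735
-0.27 130 0.4792 0.0094 0.0746
-0.26 37 0.4474 0.0038 0.0759
-0.25 97 0.4486 0.0199 0.0759
-0.24 266 0.4768 0.0366 0.076
-0.23 164 0.474 0.0106 0.0736
-0.22 169 0.4727 0.0136 0.0758
-0.21 19 0.4986 0.0028 0.0759
-0.2 124 0.4763 0.0378 0.076
-0.19 174 0.469 0.0142 0.0756
-0.18 152 0.4676 0.0106 0.0741
-0.17 240 0.4667 0.0506 0.0759
-0.16 17 0.4949 0.0066 0.0759
-0.15 41 0.4637 0.0372 0.0757
-0.14 152 0.4622 0.0105 0.0735
-0.13 153 0.4611 0.0099 0.0734
-0.12 267 0.4586 0.0327 0.0759
bar 1048
-0.29 59 0.4282 0.0046 0.0402
-0.28 50 0.4272 0.0046 0.0406
-0.27 61 0.4256 0.0052 0.0403
-0.26 58 0.4246 0.0048 0.0403
-0.25 55 0.4231 0.0048 0.0407
-0.24 55 0.4218 0.0052 0.0406
-0.23 62 0.4205 0.0049 0.0406
-0.22 57 0.4195 0.0048 0.0404
-0.21 51 0.4179 0.0046 0.0403
-0.2 62 0.4167 0.0048 0.0406
-0.19 59 0.4153 0.0052 0.0405
-0.18 59 0.4143 0.0047 0.0403
-0.17 52 0.413 0.0053 0.0406
-0.16 61 0.4115 0.0056 0.0409
-0.15 59 0.4104 0.005 0.0404
-0.14 57 0.4092 0.0049 0.0407
-0.13 56 0.4078 0.0054 0.0404
-0.12 47 0.4294 0.0158 0.0439
```

```bash
cat >> h.py <<'E'
YAW=0.1274; MX=np.array([np.cos(YAW),np.sin(YAW),0]);MY=np.array([-np.sin(YAW),np.cos(YAW),0]);MZ=np.array([0,0,1.])
HUB=np.array([.4705,-.205,.068]); M0=HUB+.085*MX; M0[2]=0
def m2w(x,y,z): return M0+x*MX+y*MY+z*MZ
def wheels(p,dbg=0):
    P,ok=cloud(p);Q=P-HUB;a=Q@MX;b=Q@MY;c=Q[...,2]
    r=np.hypot(a,c);th=np.arctan2(a,c)
    for n,y in (('L',.046),('M',0),('R',-.046)):
        k=ok&(abs(b-y)<.006)&(r>.024)&(r<.036)&(c>.008)
        bins=np.arange(-1.4,1.4,.05)
        prof=[np.median(r[k&(abs(th-t)<.03)]) if (k&(abs(th-t)<.03)).sum()>2 else np.nan for t in bins]
        if dbg: print(n,' '.join(f'{t:.2f}:{v*1e3:.1f}' for t,v in zip(bins,prof)))
        rib=k&(r>.0302)
        t=th[rib]; z=np.exp(1j*10*t).mean()
        print(n,'ribphase',round(np.angle(z)/10,4),'conc',round(abs(z),2),'n',rib.sum())
E
python3 - <<'E'
from h import *
import pickle
p=pickle.load(open('w3.pkl','rb'))
wheels(p,1)
E
```

```text
L -1.40:nan -1.35:nan -1.30:nan -1.25:29.4 -1.20:30.4 -1.15:30.4 -1.10:28.5 -1.05:28.0 -1.00:28.2 -0.95:28.3 -0.90:28.5 -0.85:28.5 -0.80:nan -0.75:nan -0.70:31.2 -0.65:31.4 -0.60:31.2 -0.55:29.6 -0.50:27.6 -0.45:27.6 -0.40:27.4 -0.35:27.6 -0.30:27.5 -0.25:27.2 -0.20:27.1 -0.15:27.3 -0.10:27.1 -0.05:30.9 0.00:31.3 0.05:31.1 0.10:27.9 0.15:27.5 0.20:27.4 0.25:27.4 0.30:27.4 0.35:27.4 0.40:27.1 0.45:27.2 0.50:27.2 0.55:27.6 0.60:29.5 0.65:31.1 0.70:31.2 0.75:30.4 0.80:nan 0.85:27.7 0.90:27.3 0.95:27.4 1.00:27.6 1.05:27.4 1.10:27.3 1.15:27.4 1.20:29.0 1.25:29.8 1.30:30.8 1.35:nan
L ribphase 0.025 conc 0.91 n 339
M -1.40:nan -1.35:nan -1.30:nan -1.25:32.2 -1.20:nan -1.15:31.1 -1.10:30.4 -1.05:29.1 -1.00:28.1 -0.95:27.8 -0.90:28.0 -0.85:27.9 -0.80:27.8 -0.75:28.0 -0.70:nan -0.65:nan -0.60:31.4 -0.55:31.5 -0.50:31.2 -0.45:29.1 -0.40:27.6 -0.35:27.3 -0.30:27.3 -0.25:27.1 -0.20:27.2 -0.15:27.4 -0.10:27.4 -0.05:27.3 0.00:27.3 0.05:30.2 0.10:31.3 0.15:31.1 0.20:27.8 0.25:27.7 0.30:27.2 0.35:27.0 0.40:27.2 0.45:27.3 0.50:27.1 0.55:27.5 0.60:27.4 0.65:27.8 0.70:29.9 0.75:31.1 0.80:31.1 0.85:nan 0.90:nan 0.95:nan 1.00:27.3 1.05:27.5 1.10:27.6 1.15:27.6 1.20:27.6 1.25:27.7 1.30:31.0 1.35:nan
M ribphase 0.1183 conc 0.91 n 306
R -1.40:nan -1.35:nan -1.30:nan -1.25:28.9 -1.20:27.9 -1.15:nan -1.10:nan -1.05:nan -1.00:nan -0.95:nan -0.90:nan -0.85:31.7 -0.80:31.7 -0.75:30.9 -0.70:29.9 -0.65:27.9 -0.60:27.8 -0.55:27.7 -0.50:27.7 -0.45:27.4 -0.40:27.6 -0.35:27.5 -0.30:27.7 -0.25:28.1 -0.20:30.9 -0.15:31.3 -0.10:30.9 -0.05:28.3 0.00:27.6 0.05:27.1 0.10:27.1 0.15:27.8 0.20:27.5 0.25:27.2 0.30:27.0 0.35:27.5 0.40:27.3 0.45:29.8 0.50:31.2 0.55:31.0 0.60:30.8 0.65:27.8 0.70:27.3 0.75:27.2 0.80:27.3 0.85:27.5 0.90:27.6 0.95:27.5 1.00:27.5 1.05:28.5 1.10:29.5 1.15:31.1 1.20:31.2 1.25:31.1 1.30:nan 1.35:nan
R ribphase -0.1272 conc 0.9 n 330
```

```bash
cat >> h.py <<'E'
def wpose(y,a,r):
    u=np.sin(a)*MX+np.cos(a)*MZ
    return HUB+y*MY+r*u, Rdown(YAW,-a)
E
python3 - <<'E'
from h import *
plan(*wpose(.046,-.545,.075))
R=Rdown(YAW,.545);print(R[:,2], R[:,0])
E
```

```text
slide [-0.27, -3.98, 1.5] rot [0.0103, 0.54, -0.0287] rows 4.3
[ 0.51421662  0.06586795 -0.85512729] [0.84819699 0.10864875 0.51841809]
```

>>> {"fn": "play_rows", "kwargs": {
  "slide": [
    [-0.3,-4.0,1.5],
    [-0.3,-4.0,1.5],
    [-0.3,-4.0,1.5],
    [-0.3,-4.0,1.5],
    [-0.3,-4.0,1.5],
    [-0.3,-4.0,1.5],
    [-0.3,-4.0,1.5]
  ],
  "delta_rot": [
    [0.01,0.54,-0.029],
    [0.01,0.54,-0.029],
    [0.01,0.54,-0.029],
    [0.01,0.54,-0.029],
    [0.01,0.54,-0.029],
    [0.01,0.54,-0.029],
    [0.01,0.54,-0.029]
  ],
  "hand": 0.36
}}

```text
time: 5.27
tool_pos: [0.4254, -0.1649, 0.1328]
tcp_rot: [-2.989, -0.187, -0.834]
wrist_force: [-0.4, 0.1, 0.5]
width: 0.361
```

```bash
python3 - <<'E'
from h import *
p=cam('wrist');save(p,'w4.png',k=1.5)
print(p['st']['q'],p['st']['width'],p['st']['tool_pos'])
plan(*wpose(.046,-.545,.022))
E
```

```text
[-0.75256572 -0.37777455  2.46775457  0.60271128  0.77803395  0.31504359] 0.36099669215449487 [ 0.42539489 -0.16494305  0.13280223]
slide [-0.09, -0.11, 5.41] rot [0.0023, 0.0, -0.0001] rows 1.3
```

View pics/w4.png

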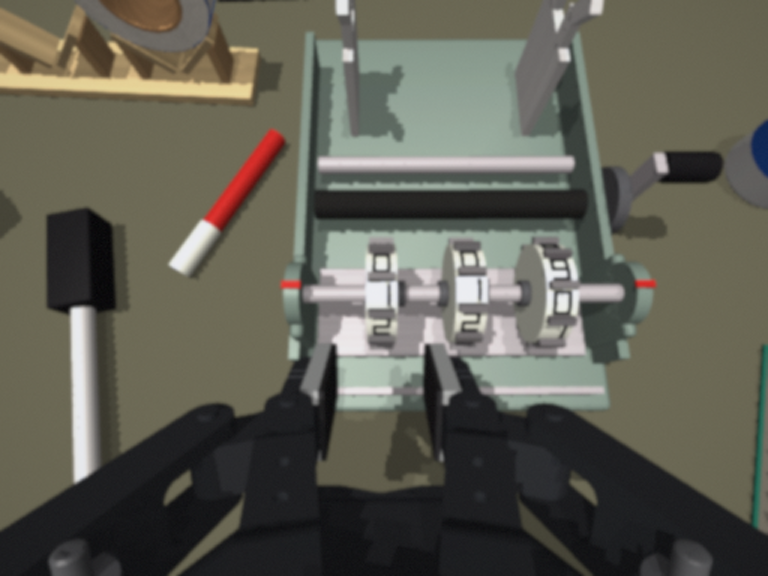

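>>> {"fn": "play_rows", "kwargs": {
  "slide": [
    [0,-0.1,1.8],
    [0,-0.1,3.6],
    [0,-0.1,5.4],
    [0,-0.1,5.4],
    [0,-0.1,5.4]
  ],
  "delta_rot": [
    [0,0,0],
    [0,0,0],
    [0,0,0],
    [0,0,0],
    [0,0,0]
  ]
}}

```text
time: 5.73
tool_pos: [0.4551, -0.1602, 0.0876]
tcp_rot: [-2.988, -0.193, -0.833]
wrist_force: [-0.2, 0.5, -0.5]
width: 0.36
```

```bash
python3 - <<'E'
from h import *
p=cam('wrist');save(p,'w5.png',k=1.5)
print(p['st']['q'],p['st']['width'],p['st']['tool_pos'],p['st']['wrist_force'])
plan(*wpose(.046,-.545,.022))
E
```

```text
[-0.67966709 -0.24120484  2.47249144  0.68568533  0.63091178  0.25586536] 0.35969262946529124 [ 0.45512947 -0.16020858  0.08757498] [-0.17884068  0.47776229 -0.50966077]
slide [-0.24, -0.01, 0.03] rot [0.0012, 0.0004, 0.0018] rows 0.1
```

View pics/w5.png

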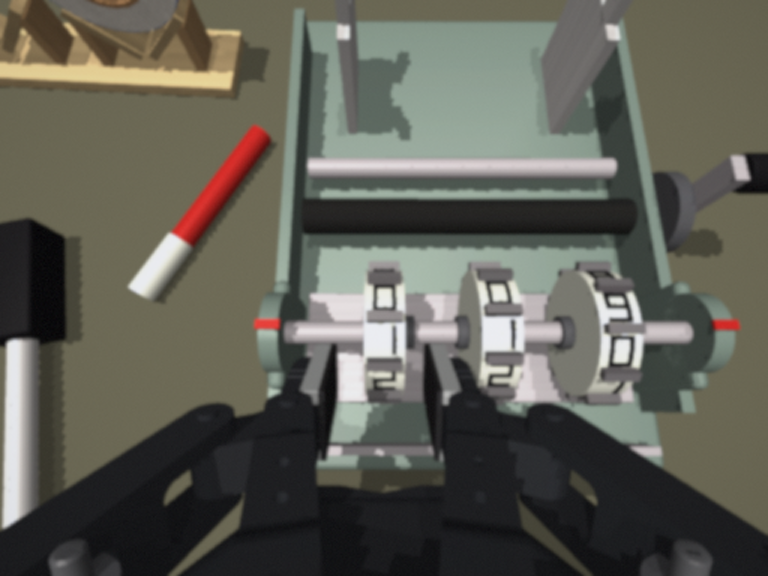

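>>> {"fn": "play_rows", "kwargs": {
  "slide": [
    [-0.2,0,0],
    [-0.2,0,0],
    [-0.2,0,0],
    [-0.2,0,0],
    [-0.2,0,0]
  ],
  "delta_rot": [
    [0,0,0],
    [0,0,0],
    [0,0,0],
    [0,0,0],
    [0,0,0]
  ],
  "hand": 0,
  "force": 30
}}

```text
time: 6.2
tool_pos: [0.4536, -0.1612, 0.0877]
tcp_rot: [-2.989, -0.192, -0.836]
wrist_force: [0.4, -0.1, -0.3]
width: 0.001
```

```bash
python3 - <<'E'
from h import *
p=cam('wrist');save(p,'w6.png',k=1.5)
print(p['st']['q'],p['st']['width'],p['st']['tool_pos'],p['st']['wrist_force'])
plan(*wpose(.046,-.545,.022))
P0=p['st']['tool_pos']-HUB; a=np.arctan2(P0@MX,P0[2]); print('a',a,'r',np.hypot(P0@MX,P0[2]))
E
```

```text
[-0.68476932 -0.24488061  2.47560593  0.68831921  0.63144631  0.24955728] 0.0006861964181626957 [ 0.45356252 -0.16122506  0.08770506] [ 0.37467352 -0.07390873 -0.34171466]
slide [-0.05, -0.04, 0.06] rot [0.0019, -0.0001, 0.0017] rows 0.0
a -0.5183163457589616 r 0.022684579588775483
```

View pics/w6.png

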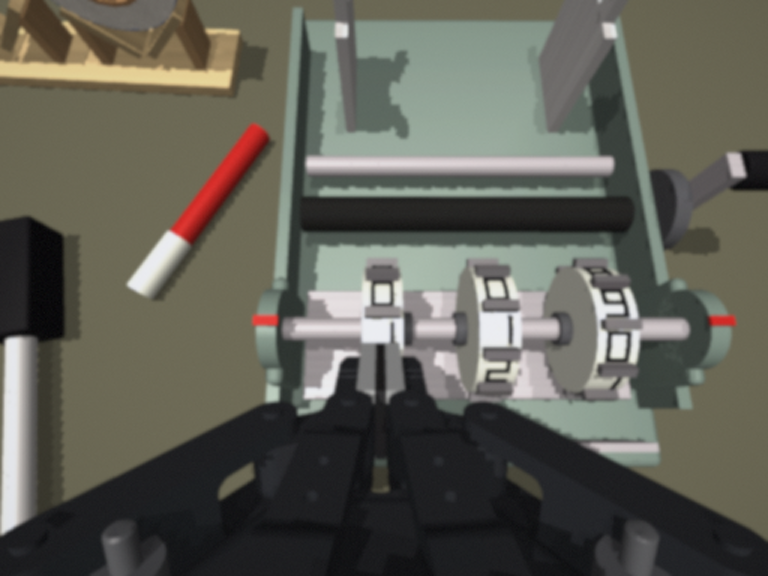

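```bash
python3 - <<'E'
from h import *
np.set_printoptions(precision=4,suppress=True)
p=cam('wrist')
T=p['hand_eye']
P,ok=cloud(p)
W=np.linalg.inv(p['W'])
C=P@W[:3,:3].T+W[:3,3]
tool=C@T[:3,:3].T+T[:3,3]
for u,v in [(253,226),(253,230),(248,233),(258,233),(253,233),(248,240),(258,240),(253,250),(248,250),(243,245)]:
    print(u,v,tool[v,u],P[v,u])
R=Ro.from_rotvec(p['st']['tcp_rot']).as_matrix()
for z in (0,.008): print(proj(p,p['st']['tool_pos']+R@[0,0,z]))
print(proj(p,HUB+.046*MY), proj(p,HUB+.046*MY+.028*MZ))
wheels(p)
E
```

```text
253 226 [ 0.0045 -0.0007 -0.004 ] [ 0.4552 -0.1602  0.0934]
253 230 [ 0.0104 -0.0007 -0.0236] [ 0.4501 -0.1609  0.1132]
248 233 [ 0.0105 -0.0032 -0.0277] [ 0.4478 -0.1586  0.1168]
258 233 [ 0.0103  0.0018 -0.0272] [ 0.4485 -0.1636  0.1162]
253 233 [ 0.0098 -0.0007 -0.0261] [ 0.4483 -0.1611  0.115 ]
248 240 [ 0.0105 -0.003  -0.0358] [ 0.4436 -0.1593  0.1236]
258 240 [ 0.01    0.0017 -0.0349] [ 0.4443 -0.164   0.1226]
253 250 [ 0.0103 -0.0007 -0.0456] [ 0.4387 -0.1623  0.1319]
248 250 [ 0.0106 -0.0029 -0.0461] [ 0.4384 -0.1601  0.1325]
243 245 [ 0.0103 -0.0052 -0.0407] [ 0.4406 -0.1575  0.1277]
[254.1751 230.484 ]
[254.1324 225.4284]
[253.4598 217.9518] [253.6175 209.141 ]
L ribphase 0.0095 conc 0.92 n 270
M ribphase 0.1079 conc 0.9 n 487
R ribphase -0.1356 conc 0.9 n 438
```

```bash
python3 - <<'E'
from h import *
np.set_printoptions(precision=4,suppress=True)
p=cam('wrist');T=p['hand_eye']
save(p,'w7.png',(200,170,310,270),7)
P,ok=cloud(p)
W=np.linalg.inv(p['W']);C=P@W[:3,:3].T+W[:3,3];tool=C@T[:3,:3].T+T[:3,3]
for v in range(216,270,2): print(v,tool[v,248],tool[v,238])
E
```

```text
216 [ 0.0102 -0.0036 -0.0025] [ 0.0025 -0.0106  0.0182]
218 [ 0.0089 -0.0036 -0.0023] [ 0.0014 -0.0106  0.0175]
220 [ 0.0078 -0.0036 -0.0027] [-0.0003 -0.0107  0.0183]
222 [ 0.0067 -0.0036 -0.0032] [-0.0016 -0.0107  0.0178]
224 [ 0.0059 -0.0036 -0.0043] [-0.0032 -0.0107  0.0183]
226 [ 0.0051 -0.0036 -0.0054] [-0.0052 -0.0108  0.0199]
228 [ 0.0035 -0.0036 -0.0045] [-0.0241 -0.0132  0.0614]
230 [ 0.0102 -0.0033 -0.0233] [-0.0254 -0.0132  0.0603]
232 [ 0.0107 -0.0032 -0.0269] [-0.0268 -0.0131  0.0594]
234 [ 0.0102 -0.0032 -0.0281] [-0.0278 -0.0131  0.0578]
236 [ 0.0105 -0.0031 -0.0313] [-0.0295 -0.0131  0.0575]
238 [ 0.0105 -0.0031 -0.0335] [ 0.0063 -0.0084 -0.0244]
240 [ 0.0102 -0.003  -0.0352] [ 0.0065 -0.0082 -0.0272]
242 [ 0.0103 -0.003  -0.0377] [ 0.0062 -0.0082 -0.029 ]
244 [ 0.01   -0.003  -0.0391] [ 0.0065 -0.008  -0.0319]
246 [ 0.01   -0.0029 -0.0412] [ 0.0067 -0.0079 -0.0344]
248 [ 0.0103 -0.0029 -0.0436] [ 0.0063 -0.0078 -0.0356]
250 [ 0.0106 -0.0029 -0.0462] [ 0.0066 -0.0077 -0.0383]
252 [ 0.0105 -0.0028 -0.0479] [ 0.0061 -0.0076 -0.0393]
254 [ 0.0102 -0.0028 -0.0492] [ 0.0104 -0.007  -0.0495]
256 [ 0.0101 -0.0028 -0.0507] [ 0.0112 -0.0069 -0.0528]
258 [ 0.0102 -0.0027 -0.0526] [ 0.0099 -0.0069 -0.052 ]
260 [ 0.01   -0.0027 -0.0538] [ 0.0115 -0.0067 -0.0567]
262 [ 0.0093 -0.0027 -0.0542] [ 0.0133 -0.0064 -0.0615]
264 [ 0.0085 -0.0027 -0.0546] [ 0.0129 -0.0064 -0.0622]
266 [ 0.0109 -0.0026 -0.0603] [ 0.0133 -0.0062 -0.0644]
268 [ 0.0107 -0.0026 -0.0615] [ 0.0117 -0.0063 -0.0631]
```

View pics/w7.png

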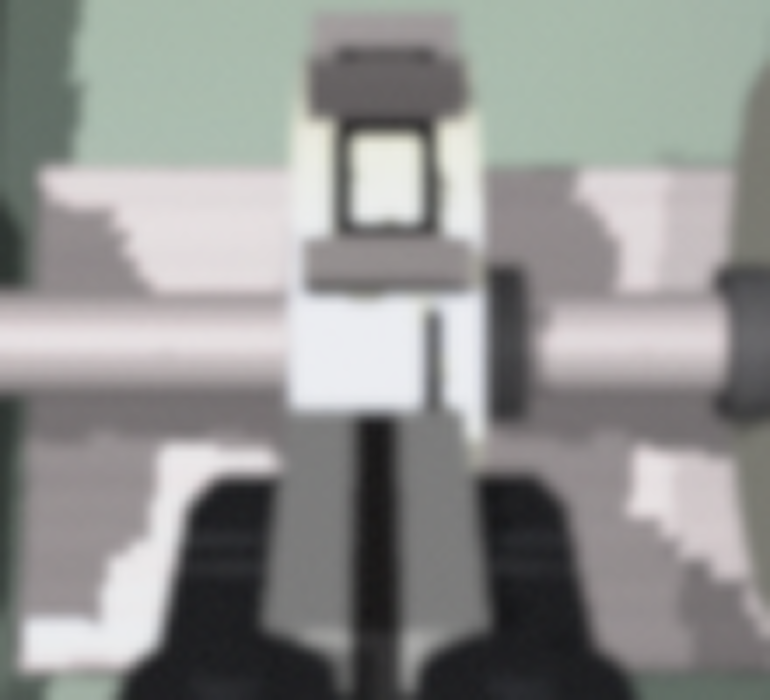

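>>> {"fn": "play_rows", "kwargs": {
  "slide": [
    [0,0,0],
    [0,0,0],
    [0,0,0],
    [0,0,0.4],
    [0,0,0.8],
    [0,0,0.8],
    [0,0,0.8]
  ],
  "delta_rot": [
    [0,0,0],
    [0,0,0],
    [0,0,0],
    [0,0,0],
    [0,0,0],
    [0,0,0],
    [0,0,0]
  ],
  "hand": 0.36
}}

```text
time: 6.93
tool_pos: [0.4574, -0.1602, 0.0799]
tcp_rot: [-2.988, -0.192, -0.834]
wrist_force: [-1.2, 0.1, 0.7]
width: 0.357
```

```bash
cat >> h.py <<'E'
def intool(p):
    P,ok=cloud(p);T=p['hand_eye']
    W=np.linalg.inv(p['W']);C=P@W[:3,:3].T+W[:3,3];return C@T[:3,:3].T+T[:3,3]
E
python3 - <<'E'
from h import *
np.set_printoptions(precision=4,suppress=True)
p=cam('wrist');save(p,'w8.png',(150,130,360,300),3.5);print(p['st']['wrist_force'],p['st']['tool_pos'],p['st']['width'])
t=intool(p)
for u in (220,288):
  for v in range(215,260,3): print(u,v,t[v,u])
p=cam('side');save(p,'s8.png',(180,120,400,300),3)
E
```

```text
[-1.2277  0.0835  0.6785] [ 0.4574 -0.1602  0.0799] 0.35667763022953397
220 215 [ 0.0042 -0.0221  0.0157]
220 218 [ 0.0038 -0.0216  0.011 ]
220 221 [ 0.0023 -0.0216  0.0098]
220 224 [ 0.0003 -0.0216  0.0096]
220 227 [-0.002  -0.0217  0.0102]
220 230 [ 0.0102 -0.0176 -0.0233]
220 233 [ 0.0104 -0.0171 -0.0275]
220 236 [ 0.0105 -0.0167 -0.0313]
220 239 [ 0.0103 -0.0164 -0.0343]
220 242 [ 0.0105 -0.016  -0.038 ]
220 245 [ 0.0095 -0.0159 -0.039 ]
220 248 [ 0.0082 -0.0159 -0.0395]
220 251 [ 0.0071 -0.0158 -0.0403]
220 254 [ 0.0056 -0.0159 -0.0403]
220 257 [ 0.0045 -0.0158 -0.0411]
288 215 [-0.012   0.0277  0.0598]
288 218 [0.0038 0.0215 0.0111]
288 221 [0.0022 0.0214 0.01  ]
288 224 [0.0007 0.0213 0.0087]
288 227 [-0.0017  0.0215  0.0096]
288 230 [ 0.0102  0.0173 -0.0231]
288 233 [ 0.0097  0.017  -0.026 ]
288 236 [ 0.0104  0.0164 -0.031 ]
288 239 [ 0.0105  0.0159 -0.0348]
288 242 [ 0.0103  0.0156 -0.0376]
288 245 [ 0.0103  0.0152 -0.0407]
288 248 [ 0.0104  0.0149 -0.0439]
288 251 [ 0.0091  0.0149 -0.0443]
288 254 [ 0.0072  0.015  -0.0435]
288 257 [ 0.0059  0.015  -0.0437]
```

View pics/w8.png

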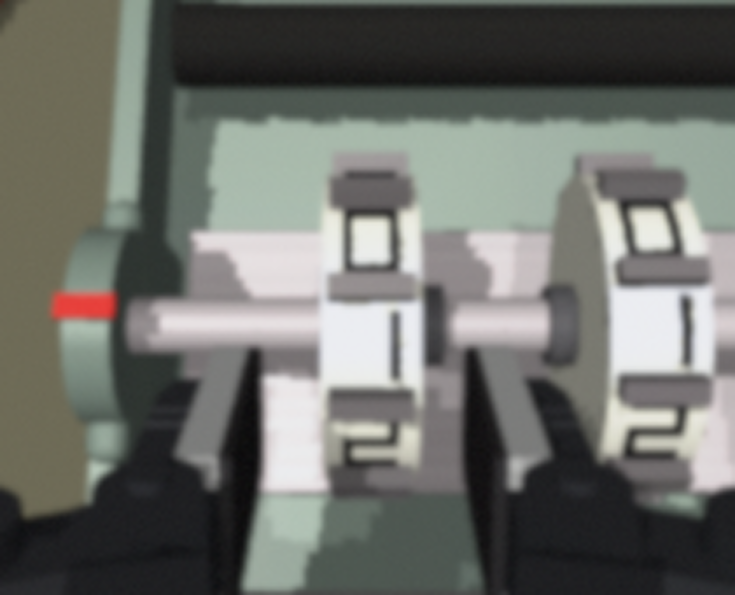

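View pics/s8.png

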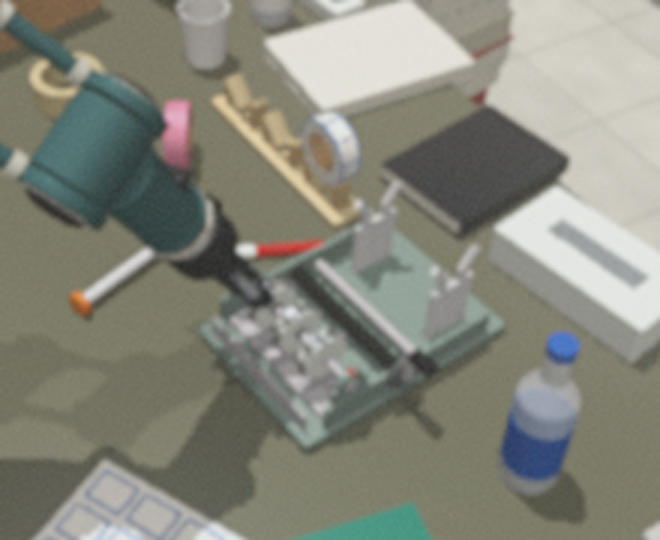

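>>> {"fn": "play_rows", "kwargs": {
  "slide": [
    [0,0,0.3],
    [0,0,0.6],
    [0,0,0.9],
    [0,0,0.9]
  ],
  "delta_rot": [
    [0,0,0],
    [0,0,0],
    [0,0,0],
    [0,0,0]
  ]
}}

```text
time: 7.37
tool_pos: [0.462, -0.1595, 0.0719]
tcp_rot: [-2.988, -0.192, -0.833]
wrist_force: [-0.1, 0.2, -0.6]
width: 0.362
```

```bash
python3 - <<'E'
from h import *
np.set_printoptions(precision=4,suppress=True)
p=cam('wrist');save(p,'w9.png',(150,130,360,300),3.5);print(p['st']['wrist_force'],p['st']['tool_pos'],p['st']['width'])
P0=p['st']['tool_pos']-HUB; a=np.arctan2(P0@MX,P0[2]); print('a',a,'r',np.hypot(P0@MX,P0[2]))
E
```

```text
[-0.1312  0.2284 -0.5627] [ 0.462  -0.1595  0.0719] 0.3621582243475882
a -0.5899528247060293 r 0.004714072038057527
```

View pics/w9.png

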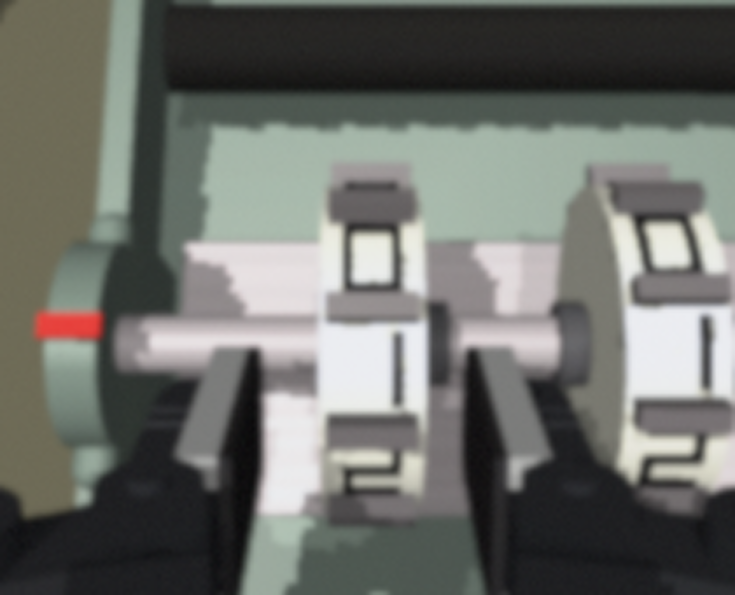

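>>> {"fn": "play_rows", "kwargs": {
  "slide": [
    [-0.1,0,0.4],
    [-0.1,0,0.8],
    [-0.1,0,1.2],
    [-0.1,0,1.2]
  ],
  "delta_rot": [
    [0,0,0],
    [0,0,0],
    [0,0,0],
    [0,0,0]
  ]
}}

```text
time: 7.75
tool_pos: [0.4671, -0.1584, 0.0603]
tcp_rot: [-2.988, -0.192, -0.831]
wrist_force: [0.1, -0.3, -0.0]
width: 0.356
```

>>> {"fn": "play_rows", "kwargs": {
  "slide": [
    [0,0,0],
    [0,0,0],
    [0,0,0],
    [0,0,0],
    [0,0,0]
  ],
  "delta_rot": [
    [0,0,0],
    [0,0,0],
    [0,0,0],
    [0,0,0],
    [0,0,0]
  ],
  "hand": 0,
  "force": 30
}}

```text
time: 8.17
tool_pos: [0.4673, -0.1601, 0.0604]
tcp_rot: [-2.991, -0.191, -0.833]
wrist_force: [2.5, -4.6, -5.1]
width: 0.177
```

```bash
cat >> h.py <<'E'
def ar(s=None):
    s=s or read_state();P0=s['tool_pos']-HUB;z=-Ro.from_rotvec(s['tcp_rot']).as_matrix()[:,2]
    a=np.arctan2(z@MX,z[2]);u=np.sin(a)*MX+np.cos(a)*MZ;t=np.cos(a)*MX-np.sin(a)*MZ
    print('tilt a',round(a,4),'r',round(P0@u,4),'tang',round(P0@t,4),'y',round(P0@MY,4))
E
python3 - <<'E'
from h import *
np.set_printoptions(precision=4,suppress=True)
p=cam('wrist');save(p,'w10.png',(150,130,360,300),3.5);print(p['st']['wrist_force'],p['st']['tool_pos'],p['st']['width'])
ar(p['st']);wheels(p)
E
```

```text
[ 2.5032 -4.5771 -5.0605] [ 0.4673 -0.1601  0.0604] 0.17659716002224593
tilt a -0.5429 r -0.0078 tang -0.0017 y 0.045
L ribphase 0.0276 conc 0.91 n 788
M ribphase 0.103 conc 0.92 n 542
R ribphase -0.1334 conc 0.91 n 639
```

View pics/w10.png

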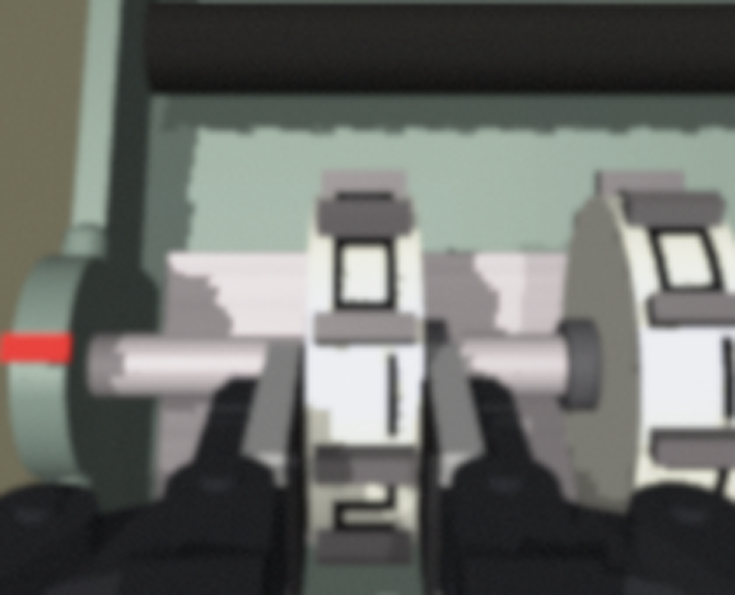

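>>> {"fn": "play_rows", "kwargs": {
  "slide": [
    [-0.08,0,-0.02],
    [-0.16,0,-0.06],
    [-0.24,0,-0.1],
    [-0.31,0,-0.15],
    [-0.38,0,-0.2],
    [-0.44,0,-0.26],
    [-0.49,0,-0.33],
    [-0.54,0,-0.41],
    [-0.57,0,-0.49],
    [-0.6,0,-0.57],
    [-0.6,0,-0.57],
    [-0.6,0,-0.57]
  ],
  "delta_rot": [
    [0,-0.109,0],
    [0,-0.218,0],
    [0,-0.327,0],
    [0,-0.436,0],
    [0,-0.545,0],
    [0,-0.654,0],
    [0,-0.763,0],
    [0,-0.872,0],
    [0,-0.981,0],
    [0,-1.09,0],
    [0,-1.09,0],
    [0,-1.09,0]
  ]
}}

```text
time: 9.22
tool_pos: [0.4599, -0.1612, 0.0606]
tcp_rot: [2.982, 0.19, -0.843]
wrist_force: [-0.3, -1.9, -2.1]
width: 0.179
```

```bash
python3 - <<'E'
from h import *
np.set_printoptions(precision=4,suppress=True)
p=cam('wrist');save(p,'w11.png',k=1.5);print(p['st']['wrist_force'],p['st']['q'],p['st']['width'])
ar(p['st']);wheels(p)
E
```

```text
[-0.2779 -1.8861 -2.092 ] [-0.2437  0.4316  1.7915 -0.1952  1.4404  1.2771] 0.17865120687200942
tilt a 0.5512 r -0.0089 tang -0.0003 y 0.0448
L ribphase -0.0826 conc 0.91 n 545
M ribphase 0.1364 conc 0.92 n 212
R ribphase -0.1074 conc 0.91 n 588
```

View pics/w11.png

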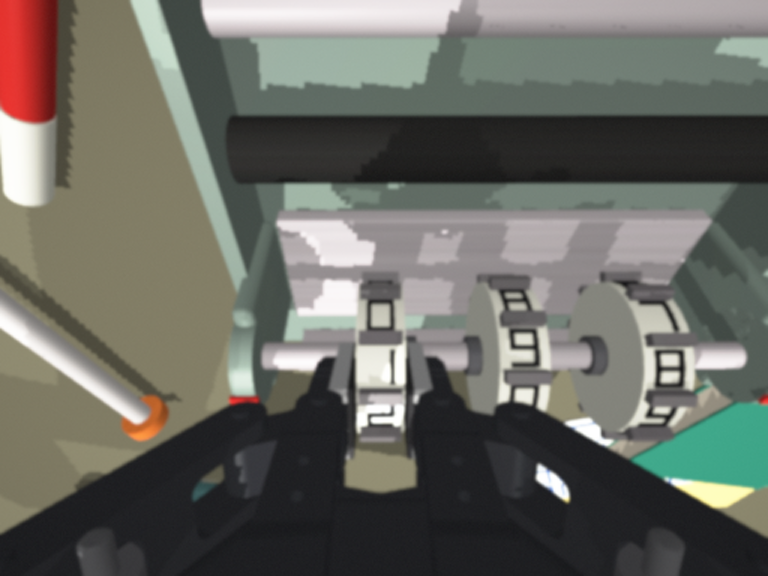

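>>> {"fn": "play_rows", "kwargs": {
  "slide": [
    [0,0,0],
    [0,0,0],
    [0,0,0],
    [0.11,-0.1,-0.01],
    [0.21,-0.1,-0.03],
    [0.32,-0.1,-0.06],
    [0.41,-0.1,-0.1],
    [0.51,-0.1,-0.16],
    [0.59,-0.1,-0.22],
    [0.67,-0.1,-0.3],
    [0.73,-0.1,-0.39],
    [0.79,-0.1,-0.45]
  ],
  "delta_rot": [
    [0,0,0],
    [0,0,0],
    [0,0,0],
    [0,0.121,0],
    [0,0.242,0],
    [0,0.363,0],
    [0,0.484,0],
    [0,0.606,0],
    [0,0.727,0],
    [0,0.848,0],
    [0,0.969,0],
    [0,1.1,0]
  ],
  "hand": 0.36
}}

```text
time: 10.27
tool_pos: [0.4677, -0.1568, 0.0607]
tcp_rot: [-3.014, -0.198, -0.737]
wrist_force: [-0.1, 0.8, 0.6]
width: 0.362
```

```bash
python3 - <<'E'
from h import *
np.set_printoptions(precision=4,suppress=True)
p=cam('wrist');print(p['st']['wrist_force'],p['st']['q'],p['st']['width'])
ar(p['st']);wheels(p);plan(*wpose(.046,-.545,-.0075))
E
```

```text
[-0.1479  0.7954  0.5913] [-0.6094 -0.1507  2.438   0.6109  0.576   0.3586] 0.36185273572603255
tilt a -0.4795 r -0.008 tang -0.0004 y 0.0481
L ribphase -0.1122 conc 0.91 n 672
M ribphase 0.1116 conc 0.91 n 564
R ribphase -0.1334 conc 0.9 n 706
slide [0.4, 0.43, -0.17] rot [-0.0073, 0.0658, 0.0028] rows 0.5
```

>>> {"fn": "play_rows", "kwargs": {
  "slide": [
    [0.3,0.3,-0.1],
    [0.3,0.3,-0.1],
    [0.3,0.3,-0.1],
    [0.3,0.3,-0.1],
    [0.3,0.3,-0.1],
    [0.3,0.3,-0.1],
    [0.3,0.3,-0.1]
  ],
  "delta_rot": [
    [0,0.066,0],
    [0,0.066,0],
    [0,0.066,0],
    [0,0.066,0],
    [0,0.066,0],
    [0,0.066,0],
    [0,0.066,0]
  ],
  "hand": 0
}}

```text
time: 10.9
tool_pos: [0.4678, -0.1599, 0.0616]
tcp_rot: [-2.985, -0.198, -0.833]
wrist_force: [-17.1, -6.9, 11.7]
width: 0.173
```

```bash
cat >> h.py <<'E'
def arc(delta,n,s=None,hold=2):
    s=s or read_state();P0=s['tool_pos']-HUB;R=Ro.from_rotvec(s['tcp_rot']).as_matrix();z=-R[:,2]
    a=np.arctan2(z@MX,z[2]);u=np.sin(a)*MX+np.cos(a)*MZ;t=np.cos(a)*MX-np.sin(a)*MZ
    off=P0-(P0@MY)*MY;S=[];D=[]
    for i in list(range(1,n+1))+[n]*hold:
        d=delta*i/n;Q=Ro.from_rotvec(MY*d).as_matrix()
        S.append((R.T@(Q@off-off)*100).round(2).tolist());D.append((Ro.from_matrix(R.T@Q@R).as_rotvec()).round(3).tolist())
    print(S);print(D)
E
python3 - <<'E'
from h import *
np.set_printoptions(precision=4,suppress=True)
p=cam('wrist');print(p['st']['wrist_force'],p['st']['width'])
ar(p['st']);wheels(p);arc(1.06,10)
E
```

```text
[-17.0729  -6.9402  11.6651] 0.17333597997039352
tilt a -0.5439 r -0.0071 tang -0.0007 y 0.0451
L ribphase -0.1023 conc 0.9 n 716
M ribphase 0.1027 conc 0.92 n 546
R ribphase -0.1357 conc 0.91 n 661
[[-0.07, -0.0, -0.01], [-0.15, -0.0, -0.03], [-0.22, -0.0, -0.06], [-0.29, -0.0, -0.09], [-0.35, -0.0, -0.13], [-0.41, -0.0, -0.18], [-0.46, -0.0, -0.23], [-0.51, -0.0, -0.29], [-0.55, -0.0, -0.36], [-0.58, -0.0, -0.42], [-0.58, -0.0, -0.42], [-0.58, -0.0, -0.42]]
[[0.0, -0.106, 0.0], [0.001, -0.212, 0.001], [0.001, -0.318, 0.001], [0.002, -0.424, 0.001], [0.002, -0.53, 0.002], [0.003, -0.636, 0.002], [0.003, -0.742, 0.002], [0.004, -0.848, 0.003], [0.004, -0.954, 0.003], [0.005, -1.06, 0.003], [0.005, -1.06, 0.003], [0.005, -1.06, 0.003]]
```

>>> {"fn": "play_rows", "kwargs": {
  "slide": [
    [-0.07,0,-0.01],
    [-0.15,0,-0.03],
    [-0.22,0,-0.06],
    [-0.29,0,-0.09],
    [-0.35,0,-0.13],
    [-0.41,0,-0.18],
    [-0.46,0,-0.23],
    [-0.51,0,-0.29],
    [-0.55,0,-0.36],
    [-0.58,0,-0.42],
    [-0.58,0,-0.42],
    [-0.58,0,-0.42]
  ],
  "delta_rot": [
    [0,-0.106,0],
    [0,-0.212,0],
    [0,-0.318,0],
    [0,-0.424,0],
    [0,-0.53,0],
    [0,-0.636,0],
    [0,-0.742,0],
    [0,-0.848,0],
    [0,-0.954,0],
    [0,-1.055,0],
    [0,-1.055,0],
    [0,-1.055,0]
  ]
}}

```text
time: 11.95
tool_pos: [0.4613, -0.1611, 0.0613]
tcp_rot: [2.995, 0.199, -0.791]
wrist_force: [-1.0, -0.3, -2.8]
width: 0.179
```

```bash
python3 - <<'E'
from h import *
np.set_printoptions(precision=4,suppress=True)
p=cam('wrist');print(p['st']['wrist_force'],p['st']['width'])
ar(p['st']);wheels(p)
E
```

```text
[-1.0193 -0.2886 -2.7628] 0.17865129992352974
tilt a 0.5165 r -0.0076 tang 0.0002 y 0.0447
L ribphase -0.2601 conc 0.91 n 505
M ribphase 0.1321 conc 0.92 n 208
R ribphase -0.1082 conc 0.91 n 584
```

>>> {"fn": "play_rows", "kwargs": {
  "slide": [
    [0,0,0],
    [0,0,0],
    [0,0,0],
    [0,0,-2.5],
    [0,0,-5.5],
    [0,0,-6.5],
    [0,2,-6.5],
    [0,4.5,-6.5],
    [0,4.5,-6.5],
    [0,4.5,-6.5]
  ],
  "delta_rot": [
    [0,0,0],
    [0,0,0],
    [0,0,0],
    [0,0,0],
    [0,0,0],
    [0,0,0],
    [0,0,0],
    [0,-0.06,0],
    [0,-0.06,0],
    [0,-0.06,0]
  ],
  "hand": 0.36
}}

```text
time: 12.83
tool_pos: [0.4987, -0.2021, 0.1175]
tcp_rot: [2.969, 0.194, -0.875]
wrist_force: [-0.7, 0.6, 0.0]
width: 0.358
```

```bash
python3 - <<'E'
from h import *
np.set_printoptions(precision=4,suppress=True)
p=cam('wrist');print(p['st']['wrist_force'],p['st']['width'])
save(p,'w12.png',k=1.5)
ar(p['st']);wheels(p);plan(*wpose(-.0005,.58,-.0075))
E
```

```text
[-0.698   0.5647  0.0476] 0.3580477233681824
tilt a 0.5735 r 0.057 tang -0.003 y -0.0007
L ribphase -0.2654 conc 0.89 n 260
M ribphase 0.1334 conc 0.91 n 217
R ribphase -0.1057 conc 0.91 n 289
slide [0.32, 0.02, 6.46] rot [0.0047, -0.0065, 0.0021] rows 1.6
```

View pics/w12.png

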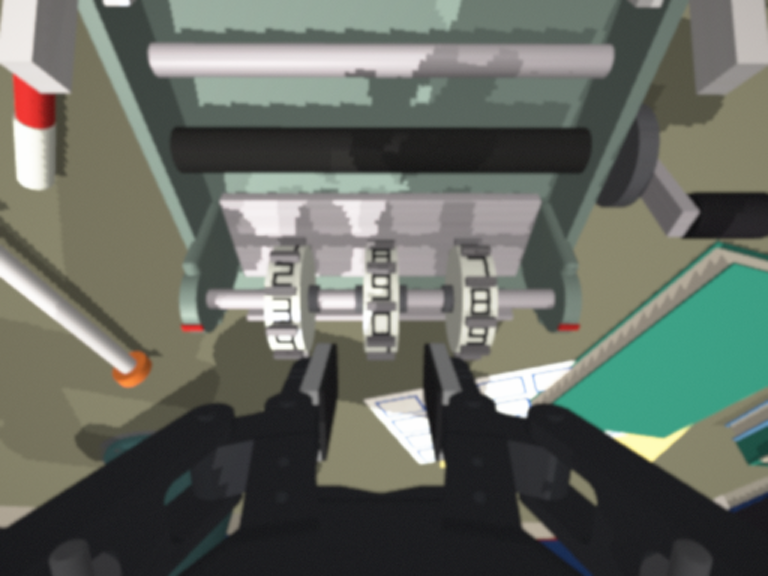

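>>> {"fn": "play_rows", "kwargs": {
  "slide": [
    [0.3,0,2],
    [0.3,0,4],
    [0.3,0,5.5],
    [0.3,0,6.4],
    [0.3,0,6.4],
    [0.3,0,6.4]
  ],
  "delta_rot": [
    [0,0,0],
    [0,0,0],
    [0,0,0],
    [0,0,0],
    [0,0,0],
    [0,0,0]
  ]
}}

```text
time: 13.38
tool_pos: [0.4663, -0.2054, 0.0626]
tcp_rot: [2.969, 0.195, -0.875]
wrist_force: [-0.3, 0.2, 0.4]
width: 0.363
```

>>> {"fn": "play_rows", "kwargs": {
  "slide": [
    [0,0,0],
    [0,0,0],
    [0,0,0],
    [0,0,0],
    [0,0,0]
  ],
  "delta_rot": [
    [0,0,0],
    [0,0,0],
    [0,0,0],
    [0,0,0],
    [0,0,0]
  ],
  "hand": 0
}}

```text
time: 13.8
tool_pos: [0.4676, -0.2065, 0.0639]
tcp_rot: [2.968, 0.195, -0.871]
wrist_force: [1.7, -5.1, 5.1]
width: 0.178
```

```bash
python3 - <<'E'
from h import *
np.set_printoptions(precision=4,suppress=True)
p=cam('wrist');print(p['st']['wrist_force'],p['st']['width'])
ar(p['st']);wheels(p);arc(-1.15,10)
E
```

```text
[ 1.6832 -5.1287  5.1102] 0.1784970175671862
tilt a 0.5712 r -0.0051 tang -0.0003 y -0.0011
L ribphase -0.2609 conc 0.92 n 233
M ribphase 0.1368 conc 0.91 n 413
R ribphase -0.1056 conc 0.93 n 381
[[0.06, 0.0, 0.0], [0.12, 0.0, -0.01], [0.18, 0.0, -0.02], [0.23, 0.0, -0.04], [0.29, 0.0, -0.07], [0.34, 0.0, -0.1], [0.38, 0.0, -0.14], [0.42, 0.0, -0.18], [0.46, 0.0, -0.22], [0.49, 0.0, -0.28], [0.49, 0.0, -0.28], [0.49, 0.0, -0.28]]
[[-0.0, 0.115, 0.001], [-0.0, 0.23, 0.002], [-0.0, 0.345, 0.002], [-0.001, 0.46, 0.003], [-0.001, 0.575, 0.004], [-0.001, 0.69, 0.005], [-0.001, 0.805, 0.006], [-0.001, 0.92, 0.006], [-0.001, 1.035, 0.007], [-0.002, 1.15, 0.008], [-0.002, 1.15, 0.008], [-0.002, 1.15, 0.008]]
```

>>> {"fn": "play_rows", "kwargs": {
  "slide": [
    [0.06,0,0],
    [0.12,0,-0.01],
    [0.18,0,-0.02],
    [0.23,0,-0.04],
    [0.29,0,-0.07],
    [0.34,0,-0.1],
    [0.38,0,-0.14],
    [0.42,0,-0.18],
    [0.46,0,-0.22],
    [0.49,0,-0.28],
    [0.49,0,-0.28],
    [0.49,0,-0.28]
  ],
  "delta_rot": [
    [0,0.115,0],
    [0,0.23,0],
    [0,0.345,0],
    [0,0.46,0],
    [0,0.575,0],
    [0,0.69,0],
    [0,0.805,0],
    [0,0.92,0],
    [0,1.035,0],
    [0,1.15,0],
    [0,1.15,0],
    [0,1.15,0]
  ]
}}

```text
time: 14.85
tool_pos: [0.473, -0.2058, 0.0632]
tcp_rot: [-2.971, -0.189, -0.894]
wrist_force: [18.2, -0.6, -15.5]
width: 0.177
```

```bash
python3 - <<'E'
from h import *
np.set_printoptions(precision=4,suppress=True)
p=cam('wrist');print(p['st']['wrist_force'],p['st']['width'],p['st']['q'])
ar(p['st']);wheels(p);arc(1.15,9)
save(p,'w13.png',k=1.5)
E
```

```text
[ 18.1751  -0.5509 -15.5145] 0.1773561102830475 [-0.7708 -0.1006  2.4362  0.8702  0.5964 -0.0129]
tilt a -0.5843 r -0.0053 tang -0.0006 y -0.0012
L ribphase -0.293 conc 0.93 n 440
M ribphase 0.204 conc 0.9 n 677
R ribphase -0.1345 conc 0.92 n 486
[[-0.07, -0.0, -0.01], [-0.13, 0.0, -0.03], [-0.2, 0.0, -0.06], [-0.26, 0.0, -0.09], [-0.31, 0.0, -0.14], [-0.36, 0.0, -0.19], [-0.4, 0.0, -0.24], [-0.43, 0.0, -0.3], [-0.46, 0.0, -0.36], [-0.46, 0.0, -0.36], [-0.46, 0.0, -0.36]]
[[0.0, -0.128, -0.0], [0.0, -0.256, -0.001], [0.0, -0.383, -0.001], [0.0, -0.511, -0.001], [0.0, -0.639, -0.002], [0.0, -0.767, -0.002], [0.0, -0.894, -0.002], [0.001, -1.022, -0.003], [0.001, -1.15, -0.003], [0.001, -1.15, -0.003], [0.001, -1.15, -0.003]]
```

View pics/w13.png

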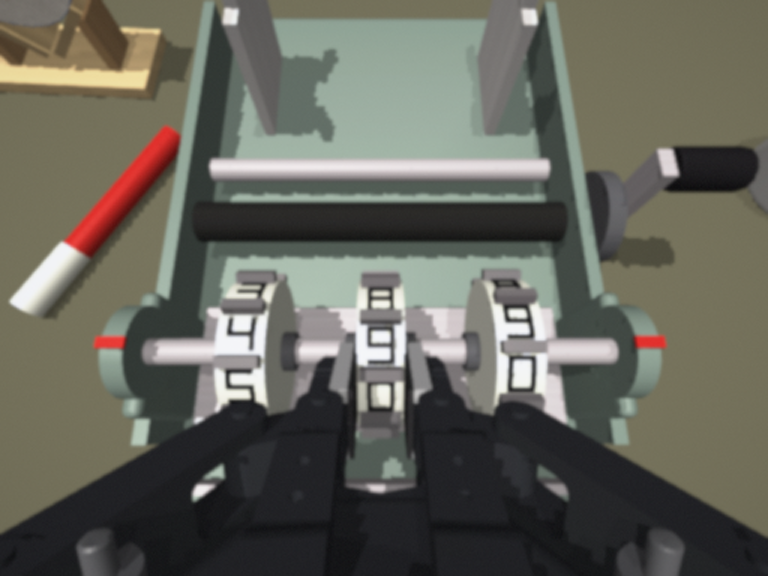

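>>> {"fn": "play_rows", "kwargs": {
  "slide": [
    [0,0,0],
    [0,0,0],
    [0,0,0],
    [-0.07,0,-0.01],
    [-0.13,0,-0.03],
    [-0.2,0,-0.06],
    [-0.26,0,-0.09],
    [-0.31,0,-0.14],
    [-0.36,0,-0.19],
    [-0.4,0,-0.24],
    [-0.43,0,-0.3],
    [-0.46,0,-0.36]
  ],
  "delta_rot": [
    [0,0,0],
    [0,0,0],
    [0,0,0],
    [0,-0.12,0],
    [0,-0.24,0],
    [0,-0.36,0],
    [0,-0.48,0],
    [0,-0.6,0],
    [0,-0.72,0],
    [0,-0.84,0],
    [0,-0.96,0],
    [0,-1.08,0]
  ],
  "hand": 0.36
}}

```text
time: 15.9
tool_pos: [0.4691, -0.2064, 0.0653]
tcp_rot: [3.044, 0.193, -0.616]
wrist_force: [1.2, -0.2, -0.4]
width: 0.366
```

```bash
python3 - <<'E'
from h import *
np.set_printoptions(precision=4,suppress=True)
p=cam('wrist');print(p['st']['wrist_force'],p['st']['width'])
ar(p['st']);wheels(p);plan(*wpose(-.001,.575,-.006))
E
```

```text
[ 1.1615 -0.177  -0.4101] 0.36564479801627475
tilt a 0.3996 r -0.0031 tang -0.0004 y -0.0012
L ribphase -0.2644 conc 0.91 n 399
M ribphase 0.2304 conc 0.92 n 447
R ribphase -0.1086 conc 0.91 n 411
slide [-0.43, 0.05, -0.1] rot [0.0018, -0.1672, 0.0007] rows 1.3
```

>>> {"fn": "play_rows", "kwargs": {
  "slide": [
    [-0.2,0,-0.05],
    [-0.4,0,-0.1],
    [-0.4,0,-0.1],
    [-0.4,0,-0.1]
  ],
  "delta_rot": [
    [0,-0.08,0],
    [0,-0.17,0],
    [0,-0.17,0],
    [0,-0.17,0]
  ]
}}

```text
time: 16.28
tool_pos: [0.4677, -0.2051, 0.0613]
tcp_rot: [2.97, 0.194, -0.883]
wrist_force: [-0.5, 0.2, 0.3]
width: 0.363
```

>>> {"fn": "play_rows", "kwargs": {
  "slide": [
    [0,0,0],
    [0,0,0],
    [0,0,0],
    [0,0,0],
    [0,0,0]
  ],
  "delta_rot": [
    [0,0,0],
    [0,0,0],
    [0,0,0],
    [0,0,0],
    [0,0,0]
  ],
  "hand": 0
}}

```text
time: 16.7
tool_pos: [0.468, -0.2064, 0.0618]
tcp_rot: [2.971, 0.192, -0.876]
wrist_force: [2.3, -4.9, -4.7]
width: 0.18
```

```bash
python3 - <<'E'
from h import *
np.set_printoptions(precision=4,suppress=True)
p=cam('wrist');print(p['st']['wrist_force'],p['st']['width'])
ar(p['st']);wheels(p);arc(-1.155,10)
E
```

```text
[ 2.2758 -4.9423 -4.7008] 0.18001894717289124
tilt a 0.5739 r -0.0067 tang 0.0011 y -0.0011
L ribphase -0.259 conc 0.92 n 208
M ribphase 0.2333 conc 0.91 n 424
R ribphase -0.0966 conc 0.93 n 291
[[0.08, 0.0, -0.02], [0.15, 0.0, -0.04], [0.22, 0.0, -0.08], [0.28, 0.0, -0.12], [0.34, 0.0, -0.17], [0.4, 0.0, -0.22], [0.44, 0.0, -0.29], [0.48, 0.0, -0.35], [0.52, 0.0, -0.42], [0.54, 0.0, -0.5], [0.54, 0.0, -0.5], [0.54, 0.0, -0.5]]
[[-0.0, 0.115, 0.0], [-0.0, 0.231, 0.001], [-0.0, 0.346, 0.001], [-0.001, 0.462, 0.001], [-0.001, 0.577, 0.002], [-0.001, 0.693, 0.002], [-0.001, 0.808, 0.002], [-0.001, 0.924, 0.003], [-0.001, 1.039, 0.003], [-0.001, 1.155, 0.003], [-0.001, 1.155, 0.003], [-0.001, 1.155, 0.003]]
```

>>> {"fn": "play_rows", "kwargs": {
  "slide": [
    [0.08,0,-0.02],
    [0.15,0,-0.04],
    [0.22,0,-0.08],
    [0.28,0,-0.12],
    [0.34,0,-0.17],
    [0.4,0,-0.22],
    [0.44,0,-0.29],
    [0.48,0,-0.35],
    [0.52,0,-0.42],
    [0.54,0,-0.5],
    [0.54,0,-0.5],
    [0.54,0,-0.5]
  ],
  "delta_rot": [
    [0,0.115,0],
    [0,0.231,0],
    [0,0.346,0],
    [0,0.462,0],
    [0,0.577,0],
    [0,0.693,0],
    [0,0.808,0],
    [0,0.924,0],
    [0,1.039,0],
    [0,1.155,0],
    [0,1.155,0],
    [0,1.155,0]
  ]
}}

```text
time: 17.75
tool_pos: [0.4736, -0.2058, 0.0627]
tcp_rot: [-2.97, -0.184, -0.896]
wrist_force: [20.6, -1.3, -21.0]
width: 0.175
```

>>> {"fn": "play_rows", "kwargs": {
  "slide": [
    [0,0,0],
    [0,0,0],
    [0,0,0],
    [0,0,-2.5],
    [0,0,-5.5],
    [0,0,-6.5],
    [0,2,-6.5],
    [0,4.6,-6.5],
    [0,4.6,-6.5],
    [0,4.6,-6.5]
  ],
  "delta_rot": [
    [0,0,0],
    [0,0,0],
    [0,0,0],
    [0,0,0],
    [0,0,0],
    [0,0,0],
    [0,-0.05,0],
    [0,-0.15,0],
    [0,-0.15,0],
    [0,-0.15,0]
  ],
  "hand": 0.36
}}

```text
time: 18.58
tool_pos: [0.4457, -0.2573, 0.1193]
tcp_rot: [-3.039, -0.191, -0.678]
wrist_force: [-0.9, 0.2, -0.1]
width: 0.359
```

```bash
python3 - <<'E'
from h import *
np.set_printoptions(precision=4,suppress=True)
p=cam('wrist');print(p['st']['wrist_force'],p['st']['width'],p['st']['q'])
save(p,'w14.png',k=1.5)
ar(p['st']);wheels(p);plan(*wpose(-.0465,-.43,-.0065))
E
```

```text
[-0.8988  0.1624 -0.1087] 0.3586986397126093 [-0.8184 -0.1476  2.291   0.5002  0.7905  0.3079]
tilt a -0.4386 r 0.0597 tang -0.0065 y -0.0487
L ribphase -0.2884 conc 0.91 n 324
M ribphase 0.2702 conc 0.91 n 328
R ribphase -0.1399 conc 0.91 n 299
slide [0.82, -0.06, 6.53] rot [0.0033, -0.0074, -0.0017] rows 1.6
```

View pics/w14.png

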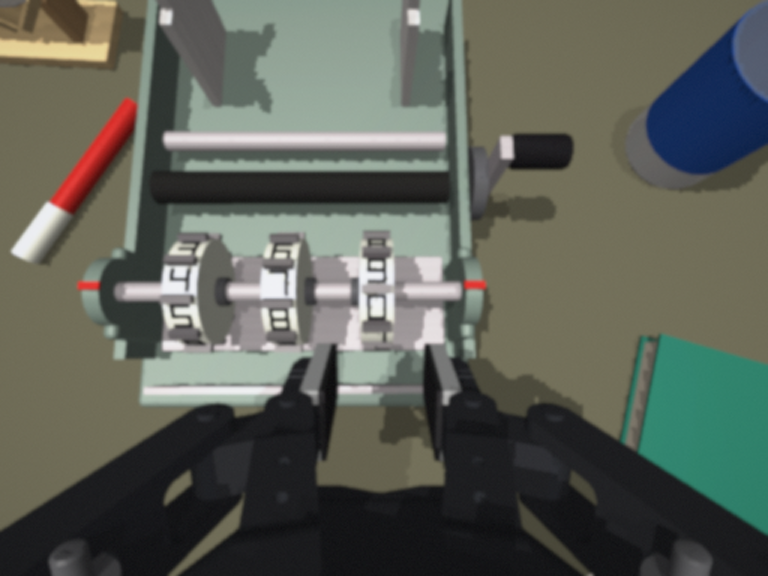

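>>> {"fn": "play_rows", "kwargs": {
  "slide": [
    [0.8,-0.1,2],
    [0.8,-0.1,4],
    [0.8,-0.1,5.5],
    [0.8,-0.1,6.5],
    [0.8,-0.1,6.5],
    [0.8,-0.1,6.5]
  ],
  "delta_rot": [
    [0,0,0],
    [0,0,0],
    [0,0,0],
    [0,0,0],
    [0,0,0],
    [0,0,0]
  ]
}}

```text
time: 19.13
tool_pos: [0.4779, -0.2492, 0.0614]
tcp_rot: [-3.035, -0.19, -0.673]
wrist_force: [0.4, -0.3, -0.1]
width: 0.358
```

>>> {"fn": "play_rows", "kwargs": {
  "slide": [
    [0,0,0],
    [0,0,0],
    [0,0,0],
    [0,0,0],
    [0,0,0]
  ],
  "delta_rot": [
    [0,0,0],
    [0,0,0],
    [0,0,0],
    [0,0,0],
    [0,0,0]
  ],
  "hand": 0
}}

```text
time: 19.55
tool_pos: [0.4783, -0.2515, 0.0627]
tcp_rot: [-3.039, -0.189, -0.677]
wrist_force: [1.6, -6.0, -5.2]
width: 0.174
```

```bash
python3 - <<'E'
from h import *
np.set_printoptions(precision=4,suppress=True)
p=cam('wrist');print(p['st']['wrist_force'],p['st']['width'])
ar(p['st']);wheels(p);arc(.86,8)
E
```

```text
[ 1.576  -5.9623 -5.1881] 0.1736874087560928
tilt a -0.4379 r -0.0056 tang -0.0006 y -0.0471
L ribphase -0.2853 conc 0.9 n 680
M ribphase 0.2708 conc 0.92 n 515
R ribphase -0.1235 conc 0.91 n 638
[[-0.06, 0.0, -0.01], [-0.12, 0.0, -0.03], [-0.17, 0.0, -0.05], [-0.23, 0.0, -0.08], [-0.28, 0.0, -0.11], [-0.33, 0.0, -0.15], [-0.37, 0.0, -0.19], [-0.41, 0.0, -0.24], [-0.41, 0.0, -0.24], [-0.41, 0.0, -0.24]]
[[-0.0, -0.107, -0.001], [-0.0, -0.215, -0.001], [-0.001, -0.322, -0.002], [-0.001, -0.43, -0.003], [-0.001, -0.537, -0.003], [-0.001, -0.645, -0.004], [-0.001, -0.752, -0.005], [-0.001, -0.86, -0.005], [-0.001, -0.86, -0.005], [-0.001, -0.86, -0.005]]
```

>>> {"fn": "play_rows", "kwargs": {
  "slide": [
    [-0.06,0,-0.01],
    [-0.12,0,-0.03],
    [-0.17,0,-0.05],
    [-0.23,0,-0.08],
    [-0.28,0,-0.11],
    [-0.33,0,-0.15],
    [-0.37,0,-0.19],
    [-0.41,0,-0.24],
    [-0.41,0,-0.24],
    [-0.41,0,-0.24]
  ],
  "delta_rot": [
    [0,-0.107,0],
    [0,-0.215,0],
    [0,-0.322,0],
    [0,-0.43,0],
    [0,-0.537,0],
    [0,-0.645,0],
    [0,-0.752,0],
    [0,-0.86,0],
    [0,-0.86,0],
    [0,-0.86,0]
  ]
}}

```text
time: 20.43
tool_pos: [0.4742, -0.2522, 0.0624]
tcp_rot: [3.036, 0.188, -0.653]
wrist_force: [-0.8, -1.0, -3.7]
width: 0.175
```

```bash
python3 - <<'E'
from h import *
np.set_printoptions(precision=4,suppress=True)
p=cam('wrist');print(p['st']['wrist_force'],p['st']['width'])
ar(p['st']);wheels(p);arc(-.86,8,hold=1)
E
```

```text
[-0.7873 -1.0351 -3.6912] 0.17477833702862583
tilt a 0.4242 r -0.0061 tang 0.0002 y -0.0472
L ribphase -0.2619 conc 0.91 n 556
M ribphase 0.301 conc 0.93 n 263
R ribphase 0.1513 conc 0.92 n 445
[[0.07, -0.0, -0.0], [0.13, -0.0, -0.02], [0.19, -0.0, -0.04], [0.25, -0.0, -0.06], [0.31, -0.0, -0.09], [0.36, -0.0, -0.13], [0.41, -0.0, -0.17], [0.46, -0.0, -0.22], [0.46, -0.0, -0.22]]
[[0.001, 0.107, 0.0], [0.001, 0.215, 0.001], [0.002, 0.322, 0.001], [0.002, 0.43, 0.001], [0.003, 0.537, 0.002], [0.003, 0.645, 0.002], [0.004, 0.752, 0.002], [0.005, 0.86, 0.002], [0.005, 0.86, 0.002]]
```

>>> {"fn": "play_rows", "kwargs": {
  "slide": [
    [0,0,0],
    [0,0,0],
    [0,0,0],
    [0.07,0,0],
    [0.13,0,-0.02],
    [0.19,0,-0.04],
    [0.25,0,-0.06],
    [0.31,0,-0.09],
    [0.36,0,-0.13],
    [0.41,0,-0.17],
    [0.46,0,-0.22],
    [0.46,0,-0.22]
  ],
  "delta_rot": [
    [0,0,0],
    [0,0,0],
    [0,0,0],
    [0,0.107,0],
    [0,0.215,0],
    [0,0.322,0],
    [0,0.43,0],
    [0,0.537,0],
    [0,0.645,0],
    [0,0.752,0],
    [0,0.86,0],
    [0,0.86,0]
  ],
  "hand": 0.36
}}

```text
time: 21.48
tool_pos: [0.4761, -0.2508, 0.062]
tcp_rot: [-3.038, -0.185, -0.682]
wrist_force: [-1.1, -0.0, -1.3]
width: 0.358
```

>>> {"fn": "play_rows", "kwargs": {
  "slide": [
    [0,0,0],
    [0,0,0],
    [0,0,0],
    [0,0,0],
    [0,0,0]
  ],
  "delta_rot": [
    [0,0,0],
    [0,0,0],
    [0,0,0],
    [0,0,0],
    [0,0,0]
  ],
  "hand": 0
}}

```text
time: 21.9
tool_pos: [0.4746, -0.2521, 0.0626]
tcp_rot: [-3.042, -0.189, -0.679]
wrist_force: [-18.0, -3.9, 10.3]
width: 0.174
```

```bash
python3 - <<'E'
from h import *
np.set_printoptions(precision=4,suppress=True)
p=cam('wrist');print(p['st']['wrist_force'],p['st']['width'])
ar(p['st']);wheels(p);arc(.82,8)
E
```

```text
[-18.0138  -3.8589  10.3271] 0.1742758268305838
tilt a -0.4388 r -0.004 tang -0.004 y -0.0472
L ribphase -0.2868 conc 0.91 n 671
M ribphase 0.2711 conc 0.91 n 530
R ribphase 0.137 conc 0.91 n 663
[[-0.04, 0.0, -0.04], [-0.07, 0.0, -0.09], [-0.1, 0.0, -0.14], [-0.13, 0.0, -0.19], [-0.15, 0.0, -0.25], [-0.16, 0.0, -0.31], [-0.17, 0.0, -0.36], [-0.17, 0.0, -0.42], [-0.17, 0.0, -0.42], [-0.17, 0.0, -0.42]]
[[-0.0, -0.102, -0.001], [-0.0, -0.205, -0.002], [-0.0, -0.307, -0.003], [-0.0, -0.41, -0.004], [-0.0, -0.512, -0.005], [-0.001, -0.615, -0.005], [-0.001, -0.717, -0.006], [-0.001, -0.82, -0.007], [-0.001, -0.82, -0.007], [-0.001, -0.82, -0.007]]
```

>>> {"fn": "play_rows", "kwargs": {
  "slide": [
    [-0.04,0,-0.04],
    [-0.07,0,-0.09],
    [-0.1,0,-0.14],
    [-0.13,0,-0.19],
    [-0.15,0,-0.25],
    [-0.16,0,-0.31],
    [-0.17,0,-0.36],
    [-0.17,0,-0.42],
    [-0.17,0,-0.42],
    [-0.17,0,-0.42]
  ],
  "delta_rot": [
    [0,-0.102,0],
    [0,-0.205,0],
    [0,-0.307,0],
    [0,-0.41,0],
    [0,-0.512,0],
    [0,-0.615,0],
    [0,-0.717,0],
    [0,-0.81,0],
    [0,-0.81,0],
    [0,-0.81,0]
  ]
}}

```text
time: 22.78
tool_pos: [0.4717, -0.2525, 0.0656]
tcp_rot: [3.05, 0.188, -0.578]
wrist_force: [-2.2, -1.8, 0.4]
width: 0.171
```

>>> {"fn": "play_rows", "kwargs": {
  "slide": [
    [0,0,0],
    [0,0,0],
    [0,0,0],
    [0,0,-2.5],
    [0,0,-5.5],
    [0,0,-8],
    [0,0,-11],
    [0,0,-14],
    [0,0,-14],
    [0,0,-14],
    [0,0,-14]
  ],
  "delta_rot": [
    [0,0,0],
    [0,0,0],
    [0,0,0],
    [0,0,0],
    [0,0,0],
    [0,0,0],
    [0,0.12,0],
    [0,0.24,0],
    [0,0.36,0],
    [0,0.38,0],
    [0,0.38,0]
  ],
  "hand": 0.36
}}

```text
time: 23.7
tool_pos: [0.5206, -0.2454, 0.1971]
tcp_rot: [3.126, 0.191, 0.01]
wrist_force: [-0.3, 0.0, -0.4]
width: 0.36
```

```bash
python3 - <<'E'
from h import *
np.set_printoptions(precision=4,suppress=True)
p=cam('wrist');print(p['st']['wrist_force'],p['st']['width'],p['st']['tool_pos'],p['st']['q'])
save(p,'w15.png',k=1.5)
ar(p['st']);wheels(p)
p=cam('top');save(p,'t15.png',(120,110,430,300),2.5)
for t,z in dict(spindle=.015,spindle_grip=.015,spindle_mid=.015).items():
    for r in landmark_of(t,p)[:2]: print(t,round(r['conf'],2),np.round(r['at'],1),at_z(p,*r['at'],z))
E
```

```text
[-0.298   0.0248 -0.3984] 0.35973193941274295 [ 0.5206 -0.2454  0.1971] [-0.4806  0.0809  1.8473 -0.0053  1.2032  0.97  ]
tilt a -0.0055 r 0.1289 tang 0.0452 y -0.0464
L ribphase -0.2776 conc 0.91 n 172
M ribphase 0.2875 conc 0.93 n 95
R ribphase -0.2864 conc 0.9 n 160
spindle 0.51 [225.3 145.2] [0.6727 0.028  0.015 ]
spindle_grip 0.78 [215.6 223.2] [0.4451 0.0557 0.015 ]
spindle_grip 0.19 [226.4 260.3] [0.3387 0.0244 0.015 ]
spindle_mid 0.96 [227.4 259.9] [0.3399 0.0215 0.015 ]
spindle_mid 0.16 [224.6 145.9] [0.6707 0.0301 0.015 ]
```

View pics/w15.png

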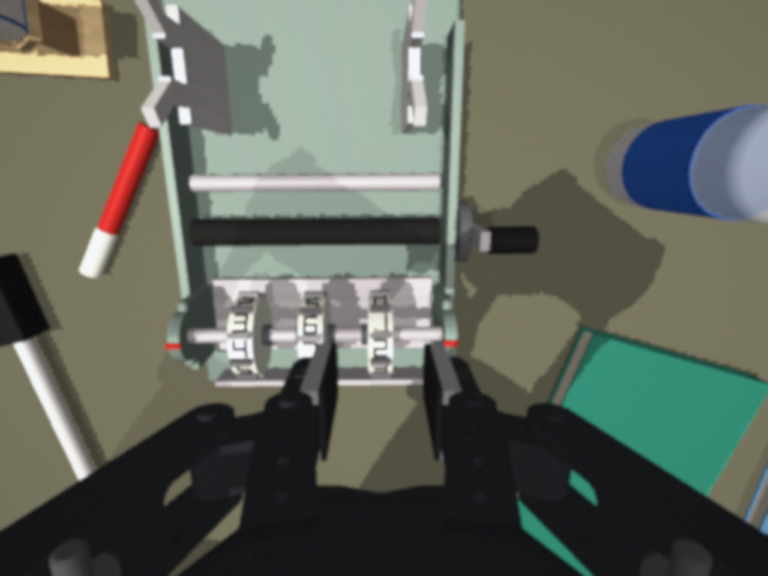

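View pics/t15.png

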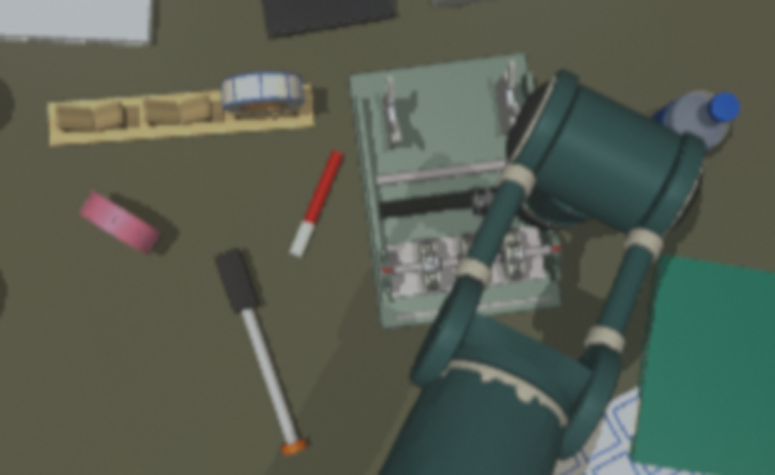

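```bash
python3 - <<'E'
from h import *
np.set_printoptions(precision=4,suppress=True)
p=cam('wrist');save(p,'w16.png',(120,190,300,270),4.2)
P,ok=cloud(p);Q=P-M0;x=Q@MX;y=Q@MY;z=Q[...,2]
for sy in (1,-1):
    k=ok&(abs(y-sy*.066)<.02)&(z>.07)&(z<.16)&(x>.04)&(x<.14)
    print(sy,k.sum(),y[k].min(),y[k].max(),np.median(y[k]))
    for lo in np.arange(.085,.15,.006):
        kk=k&(z>lo)&(z<lo+.006)
        if kk.sum(): print(round(lo,3),kk.sum(),'x',np.sort(x[kk])[[0,kk.sum()//4,kk.sum()//2,3*kk.sum()//4,-1]],'y',np.percentile(y[kk],[2,98]))
E
```

```text
1 2251 0.06122196328842261 0.06902571671623879 0.06243726546945487
0.085 465 x [0.0544 0.0691 0.0851 0.0979 0.1144] y [0.0617 0.0681]
0.091 172 x [0.055  0.0694 0.0906 0.0988 0.1136] y [0.0617 0.0677]
0.097 125 x [0.0634 0.0695 0.0935 0.0988 0.1057] y [0.0616 0.0665]
0.103 137 x [0.063  0.0707 0.0935 0.0986 0.1058] y [0.0617 0.0669]
0.109 250 x [0.0594 0.0718 0.095  0.0984 0.1092] y [0.0617 0.0681]
0.115 232 x [0.0552 0.0663 0.0997 0.1025 0.1092] y [0.0616 0.068 ]
0.121 180 x [0.0496 0.0592 0.0638 0.1045 0.1065] y [0.0616 0.0686]
0.127 168 x [0.0495 0.0528 0.0553 0.058  0.0612] y [0.0617 0.0682]
0.133 11 x [0.0551 0.0564 0.057  0.0571 0.0578] y [0.062  0.0676]
-1 989 -0.0698398572598544 -0.06366776229911714 -0.06557118404329124
0.085 196 x [0.0545 0.0808 0.0861 0.0913 0.1141] y [-0.0696 -0.0638]
0.091 69 x [0.0572 0.0737 0.0879 0.0936 0.1128] y [-0.0695 -0.0637]
0.097 30 x [0.0712 0.0934 0.0936 0.0946 0.1006] y [-0.0695 -0.0638]
0.103 45 x [0.0634 0.0723 0.0937 0.0968 0.1053] y [-0.0695 -0.0637]
0.109 154 x [0.0584 0.0735 0.0947 0.0976 0.1091] y [-0.0696 -0.0637]
0.115 119 x [0.0575 0.0681 0.1    0.1014 0.1042] y [-0.0697 -0.0637]
0.121 133 x [0.0493 0.0626 0.066  0.1046 0.1072] y [-0.0696 -0.0637]
0.127 140 x [0.0493 0.052  0.0551 0.0583 0.0617] y [-0.0697 -0.0639]
0.133 7 x [0.0562 0.0562 0.0569 0.0576 0.0576] y [-0.0695 -0.0642]
```

View pics/w16.png

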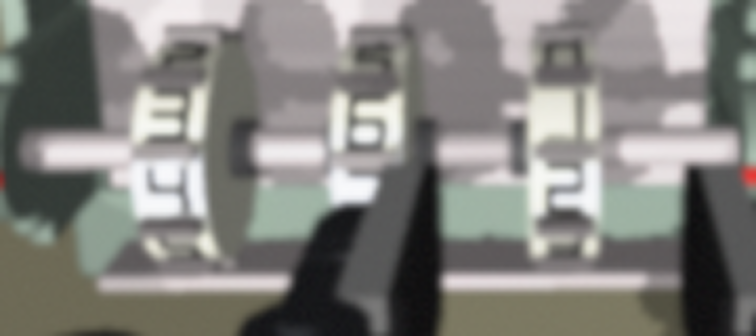

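```bash
python3 - <<'E'
from h import *
plan([.49,-.05,.2],Rdown(YAW+1.4))
plan([.445,.056,.12],Rdown(np.radians(198)))
E
```

```text
slide [-0.81, -19.71, -0.7] rot [0.0075, 0.0036, -1.4021] rows 11.2
slide [-3.97, -30.85, 7.21] rot [-0.0018, -0.0112, 2.9527] rows 23.6
```

>>> {"fn": "play_rows", "kwargs": {
  "slide": [
    [-0.8,-19.7,-0.7],
    [-0.8,-19.7,-0.7],
    [-0.8,-19.7,-0.7],
    [-0.8,-19.7,-0.7],
    [-0.8,-19.7,-0.7],
    [-0.8,-19.7,-0.7],
    [-0.8,-19.7,-0.7],
    [-0.8,-19.7,-0.7],
    [-0.8,-19.7,-0.7],
    [-0.8,-19.7,-0.7],
    [-0.8,-19.7,-0.7],
    [-0.8,-19.7,-0.7]
  ],
  "delta_rot": [
    [0,0,-1.4],
    [0,0,-1.4],
    [0,0,-1.4],
    [0,0,-1.4],
    [0,0,-1.4],
    [0,0,-1.4],
    [0,0,-1.4],
    [0,0,-1.4],
    [0,0,-1.4],
    [0,0,-1.4],
    [0,0,-1.4],
    [0,0,-1.4]
  ],
  "hand": 0.8
}}

```text
time: 25.0
tool_pos: [0.4904, -0.0497, 0.1991]
tcp_rot: [2.26, 2.174, -0.007]
wrist_force: [0.5, 0.4, -0.1]
width: 0.799
```

```bash
python3 - <<'E'
from h import *
print(read_state()['q'])
plan([.445,.056,.12],Rdown(np.radians(198)))
E
```

```text
[-0.14634373 -0.07585785  2.00069722 -0.00736891  1.21505326 -0.10473794]
slide [10.44, -4.96, 7.83] rot [-0.0061, 0.0057, -1.924] rows 15.4
```

>>> {"fn": "play_rows", "kwargs": {
  "slide": [
    [10.4,-5,5],
    [10.4,-5,5],
    [10.4,-5,5],
    [10.4,-5,5],
    [10.4,-5,5],
    [10.4,-5,5],
    [10.4,-5,5],
    [10.4,-5,5],
    [10.4,-5,5],
    [10.4,-5,5],
    [10.4,-5,5],
    [10.4,-5,5]
  ],
  "delta_rot": [
    [0,0,-1.4],
    [0,0,-1.4],
    [0,0,-1.4],
    [0,0,-1.4],
    [0,0,-1.4],
    [0,0,-1.4],
    [0,0,-1.4],
    [0,0,-1.4],
    [0,0,-1.4],
    [0,0,-1.4],
    [0,0,-1.4],
    [0,0,-1.4]
  ]
}}

```text
time: 26.0
tool_pos: [0.4447, 0.0562, 0.1476]
tcp_rot: [-0.319, -3.125, 0.012]
wrist_force: [-0.3, 0.1, -0.2]
width: 0.801
```

>>> {"fn": "play_rows", "kwargs": {
  "slide": [
    [0,0,2.5],
    [0,0,2.5],
    [0,0,2.5],
    [0,0,2.5],
    [0,0,2.5],
    [0,0,2.5]
  ],
  "delta_rot": [
    [0,0,-0.52],
    [0,0,-0.52],
    [0,0,-0.52],
    [0,0,-0.52],
    [0,0,-0.52],
    [0,0,-0.52]
  ]
}}

```text
time: 26.5
tool_pos: [0.4447, 0.0564, 0.1219]
tcp_rot: [0.497, -3.097, 0.011]
wrist_force: [0.2, -0.5, -0.4]
width: 0.798
```

```bash
python3 - <<'E'
from h import *
np.set_printoptions(precision=4,suppress=True)
p=cam('wrist');print(p['st']['tool_pos'],p['st']['q'])
save(p,'w17.png',k=1.5)
P,ok=cloud(p)
im=p['image'].astype(int)
k=ok&(P[...,2]>.024)&(P[...,2]<.04)&(P[...,0]>.3)&(P[...,0]<.56)&(abs(P[...,1]-.05)<.09)
n,l,st,c=cv2.connectedComponentsWithStats(k.astype(np.uint8))
for i in range(1,n):
    if st[i,4]>150:
        q=P[l==i][:,:2].astype(np.float32);print(i,st[i],c[i],cv2.minAreaRect(q),P[l==i][:,2].mean())
for t,z in dict(spindle=.015,spindle_grip=.015,spindle_mid=.015).items():
    for r in landmark_of(t,p)[:2]: print(t,round(r['conf'],2),np.round(r['at'],1),at_z(p,*r['at'],z))
E
```

```text
[0.4447 0.0564 0.1219] [ 0.0768 -0.0903  2.1642 -0.0087  1.0718 -1.8077]
1 [ 236  157   34   74 2409] [253.0278 193.3375] ((0.44873932003974915, 0.05726136267185211), (0.06948549300432205, 0.029949232935905457), 19.04619026184082) 0.029106214887768985
spindle 0.85 [250.6 154.5] [0.4157 0.0441 0.015 ]
spindle_grip 0.93 [251.4 190.6] [0.4485 0.0557 0.015 ]
spindle_mid 0.95 [249.7  59.9] [0.3389 0.0183 0.015 ]
```

View pics/w17.png

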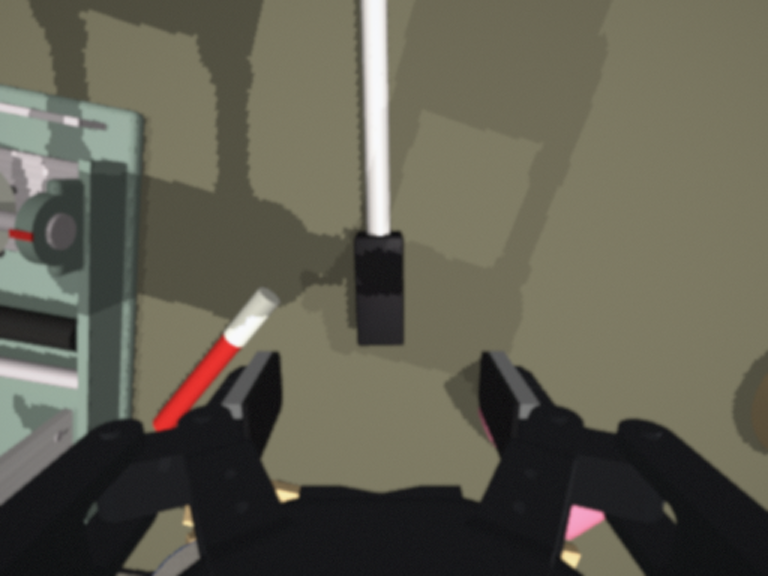

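```bash
python3 - <<'E'
from h import *
p=cam('wrist');print(at_z(p,175,196,.008))
plan([.4487,.0573,.02],Rdown(np.radians(199.05)))
plan([.4487,.0573,-.017],Rdown(np.radians(199.05)))
E
```

```text
[ 0.47973081 -0.01466502  0.008     ]
slide [-0.47, 0.05, 10.24] rot [-0.0066, -0.0044, -0.0163] rows 2.5
slide [-0.48, 0.08, 13.94] rot [-0.0066, -0.0044, -0.0163] rows 3.3
```

>>> {"fn": "play_rows", "kwargs": {
  "slide": [
    [-0.5,0,0],
    [-0.5,0,3],
    [-0.5,0,6],
    [-0.5,0.1,9],
    [-0.5,0.1,11],
    [-0.5,0.1,12.5],
    [-0.5,0.1,13.5],
    [-0.5,0.1,13.9],
    [-0.5,0.1,13.9],
    [-0.5,0.1,13.9]
  ],
  "delta_rot": [
    [-0.007,-0.004,-0.016],
    [-0.007,-0.004,-0.016],
    [-0.007,-0.004,-0.016],
    [-0.007,-0.004,-0.016],
    [-0.007,-0.004,-0.016],
    [-0.007,-0.004,-0.016],
    [-0.007,-0.004,-0.016],
    [-0.007,-0.004,-0.016],
    [-0.007,-0.004,-0.016],
    [-0.007,-0.004,-0.016]
  ],
  "hand": 0.55
}}

```text
time: 27.58
tool_pos: [0.4497, 0.0576, -0.0159]
tcp_rot: [-0.519, 3.098, 0.0]
wrist_force: [-0.4, -0.2, -0.0]
width: 0.55
```

```bash
python3 - <<'E'
from h import *
np.set_printoptions(precision=4,suppress=True)
p=cam('wrist');print(p['st']['tool_pos'],p['st']['wrist_force'])
save(p,'w18.png',k=1.5)
plan([.4487,.0573,-.017],Rdown(np.radians(199.05)))
t=intool(p)
for u in (205,210,215): 
  print(u,[t[v,u].round(4).tolist() for v in range(228,240,2)])
E
```

```text
[ 0.4497  0.0576 -0.0159] [-0.3824 -0.1984 -0.0122]
slide [0.15, 0.01, 0.15] rot [-0.0001, 0.0017, -0.0003] rows 0.0
205 [[0.0087, -0.0255, -0.0159], [0.0074, -0.0256, -0.0155], [0.0112, -0.0235, -0.0271], [0.0113, -0.0231, -0.0296], [0.0113, -0.0227, -0.032], [0.0103, -0.0228, -0.0321]]
210 [[0.0082, -0.023, -0.0147], [0.007, -0.023, -0.0147], [0.0062, -0.0229, -0.0155], [0.0053, -0.0229, -0.0161], [0.0037, -0.0231, -0.0152], [0.0025, -0.0231, -0.0153]]
215 [[0.0085, -0.0201, -0.0155], [0.0072, -0.0202, -0.015], [0.0058, -0.0203, -0.0147], [0.0052, -0.0202, -0.0159], [0.0035, -0.0204, -0.0149], [0.0028, -0.0203, -0.0159]]
```

View pics/w18.png

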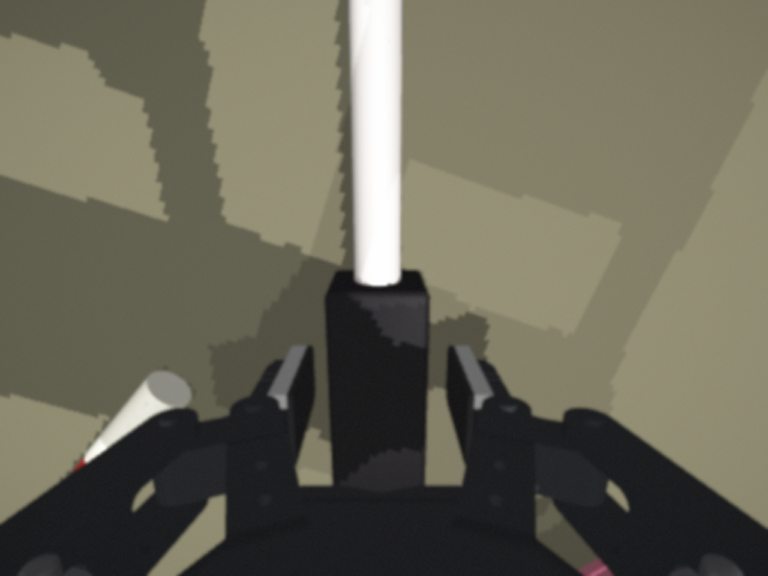

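>>> {"fn": "play_rows", "kwargs": {
  "slide": [
    [0.1,0,0.1],
    [0.1,0,0.1],
    [0.1,0,0.1],
    [0.1,0,0.1],
    [0.1,0,0.1],
    [0.1,0,0.1]
  ],
  "delta_rot": [
    [0,0,0],
    [0,0,0],
    [0,0,0],
    [0,0,0],
    [0,0,0],
    [0,0,0]
  ],
  "hand": 0,
  "force": 80
}}

```text
time: 28.13
tool_pos: [0.4508, 0.0575, -0.0151]
tcp_rot: [-0.519, 3.094, -0.0]
wrist_force: [-0.0, -0.6, 7.4]
width: 0.335
```

```bash
python3 - <<'E'
from h import *
np.set_printoptions(precision=4,suppress=True)
p=cam('wrist');print(p['st']['tool_pos'],p['st']['wrist_force'],p['st']['width'])
t=intool(p)
# rod axis line in tool frame: white pixels bright above handle
P,ok=cloud(p)
k=(t[...,0]>.035)&(t[...,0]<.15)&(abs(t[...,1])<.02)&(P[...,2]>.012)&(P[...,2]<.03)
for lo in np.arange(.04,.15,.02):
    q=t[k&(t[...,0]>lo)&(t[...,0]<lo+.02)]
    if len(q): print(round(lo,3),len(q),q[:,1].mean(),q[:,2].min())
ys=t[k&(t[...,0]>.05)];print(np.polyfit(ys[:,0],ys[:,1],1))
print(t[280//1,250],t[200,250])
E
```

```text
[ 0.4508  0.0575 -0.0151] [-0.0209 -0.6225  7.4225] 0.3347147960826671
0.04 1412 0.00047405865599739765 -0.03892286788733716
0.06 1591 0.00032335138552747435 -0.03841716120535951
0.08 1857 0.00031626612348493045 -0.03857481290766686
0.1 1017 0.00012803051292933443 -0.03864021005891413
[-0.0051  0.0007]
[-0.005  -0.0009 -0.0443] [ 0.0331 -0.0008 -0.0436]
```

>>> {"fn": "play_rows", "kwargs": {
  "slide": [
    [0,0,-2],
    [0,0,-5],
    [0,0,-9],
    [0,0,-13],
    [0,0,-17],
    [0,0,-20],
    [0,0,-20],
    [0,0,-20],
    [0,0,-20],
    [0,0,-20],
    [0,0,-20],
    [0,0,-20]
  ],
  "delta_rot": [
    [0,0,0],
    [0,0,0],
    [0,0,0],
    [0,0,0],
    [0,0,0],
    [0,0,0.1],
    [0,0,0.2],
    [0,0,0.3],
    [0,0,0.4],
    [0,0,0.5],
    [0,0,0.6],
    [0,0,0.6]
  ]
}}

```text
time: 29.18
tool_pos: [0.4495, 0.0573, 0.1848]
tcp_rot: [0.422, 3.108, 0.002]
wrist_force: [0.4, 0.7, -0.7]
width: 0.338
```

```bash
python3 - <<'E'
from h import *
np.set_printoptions(precision=4,suppress=True)
p=cam('wrist');print(p['st']['tool_pos'],p['st']['wrist_force'],p['st']['width'],p['st']['q'])
save(p,'w19.png',k=1.5)
t=intool(p)
k=(t[...,0]>.035)&(t[...,0]<.2)&(abs(t[...,1])<.02)&(t[...,2]>-.06)&(t[...,2]<-.01)
for lo in np.arange(.03,.2,.01):
    q=t[k&(t[...,0]>lo)&(t[...,0]<lo+.01)]
    if len(q): print(round(lo,3),len(q),q[:,1].mean(),q[:,2].min(),np.percentile(q[:,2],5))
E
```

```text
[0.4495 0.0573 0.1848] [ 0.4331  0.7315 -0.6511] 0.33814250949532676 [ 0.0717 -0.149   2.0929  0.0003  1.1929 -1.2292]
0.03 1115 0.0005447622870194847 -0.045914534552981126 -0.04458882875485479
0.04 687 0.00042325187178498744 -0.037659595304940605 -0.037056644112466494
0.05 726 0.0004319003946477918 -0.037939153531901304 -0.03700423230162238
0.06 753 0.0002876758305727029 -0.038355898209859796 -0.03699459656801553
0.07 835 0.00027146865993581067 -0.03808205692182204 -0.037022165154195555
0.08 900 0.00031331645302316695 -0.03834724656008286 -0.037054608803019716
0.09 949 0.00022641521351064083 -0.03803736491332396 -0.03706504575627756
0.1 1013 0.00011162107658299358 -0.03845059089516105 -0.037117385009539546
0.11 34 -0.00037079911517036906 -0.035282333838703744 -0.034984113831659766
```

View pics/w19.png

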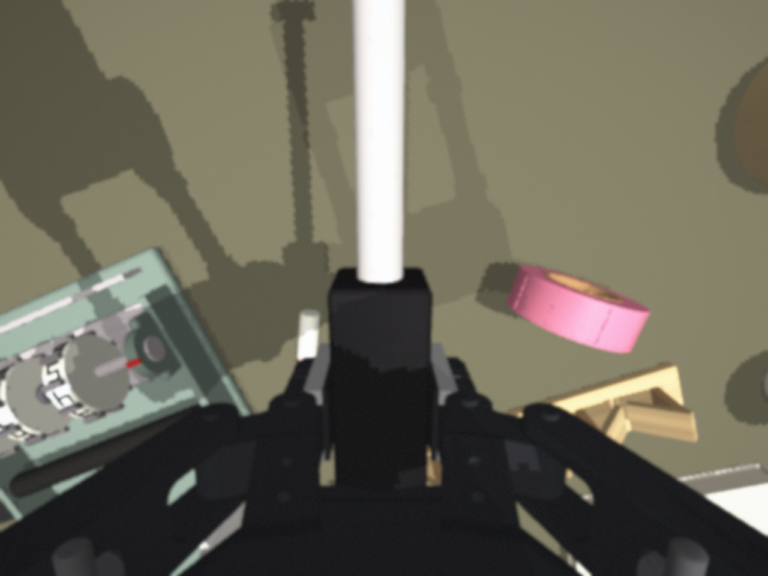

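>>> {"fn": "play_rows", "kwargs": {
  "slide": [
    [0,0,-1],
    [0,0,-2],
    [0,0,-3],
    [0,0,-3],
    [0,0,-3],
    [0,0,-3],
    [0,0,-3],
    [0,0,-3],
    [0,0,-3],
    [0,0,-3],
    [0,0,-3],
    [0,0,-3]
  ],
  "delta_rot": [
    [0,0,0.12],
    [0,0,0.24],
    [0,0,0.36],
    [0,0,0.48],
    [0,0,0.6],
    [0,0,0.72],
    [0,0,0.84],
    [0,0,0.96],
    [0,0,1.08],
    [0,0,1.2],
    [0,0,1.32],
    [0,0,1.4]
  ]
}}

```text
time: 30.23
tool_pos: [0.4491, 0.0572, 0.2146]
tcp_rot: [2.325, 2.109, 0.005]
wrist_force: [-0.1, 0.0, -0.5]
width: 0.335
```

```bash
python3 - <<'E'
from h import *
print(read_state()['q'])
plan([.42,.03,.2],Rdown(np.radians(4)))
E
```

```text
[ 7.16682215e-02 -1.71960885e-01  2.05653784e+00  9.28669191e-05
  1.25293972e+00  1.68809282e-01]
slide [-2.99, -2.63, 1.44] rot [0.0028, -0.0035, 1.4038] rows 11.2
```

>>> {"fn": "play_rows", "kwargs": {
  "slide": [
    [-0.5,-0.5,0],
    [-1,-1,0.5],
    [-1.5,-1.5,1],
    [-2,-2,1.4],
    [-2.5,-2.6,1.4],
    [-3,-2.6,1.4],
    [-3,-2.6,1.4],
    [-3,-2.6,1.4],
    [-3,-2.6,1.4],
    [-3,-2.6,1.4],
    [-3,-2.6,1.4],
    [-3,-2.6,1.4]
  ],
  "delta_rot": [
    [0,0,0.12],
    [0,0,0.24],
    [0,0,0.36],
    [0,0,0.48],
    [0,0,0.6],
    [0,0,0.72],
    [0,0,0.84],
    [0,0,0.96],
    [0,0,1.08],
    [0,0,1.2],
    [0,0,1.32],
    [0,0,1.4]
  ]
}}

```text
time: 31.23
tool_pos: [0.4199, 0.0298, 0.2002]
tcp_rot: [-3.139, -0.112, -0.005]
wrist_force: [0.3, 0.1, -1.4]
width: 0.341
```

```bash
python3 - <<'E'
from h import *
np.set_printoptions(precision=4,suppress=True)
p=cam('wrist');print(p['st']['tool_pos'],p['st']['q'],p['st']['width'])
save(p,'w20.png',k=1.5)
P,ok=cloud(p)
k=ok&(P[...,2]>.045)&(P[...,2]<.14)&(P[...,0]>.58)&(P[...,0]<.72)&(P[...,1]<.12)&(P[...,1]>-.06)
print(k.sum(),P[k].min(0),P[k].max(0))
p=cam('top');P,ok=cloud(p)
k=ok&(P[...,2]>.1)&(P[...,2]<.14)&(P[...,0]>.58)&(P[...,0]<.72)&(P[...,1]<.12)&(P[...,1]>-.06)
q=P[k];print('top',k.sum(),cv2.minAreaRect(q[:,:2].astype(np.float32)),q[:,2].max())
save(p,'t20.png',(120,110,430,300),2.5)
k=ok&(P[...,2]>.005)&(P[...,2]<.07)&(P[...,0]>.55)&(P[...,0]<.75)&(P[...,1]<.32)&(P[...,1]>.07)
im=p['image'].astype(int)
k2=k&(im[...,0]>im[...,2]+35)
n,l,st,c=cv2.connectedComponentsWithStats(k2.astype(np.uint8));i=1+np.argmax(st[1:,4]);print(st[i],cv2.minAreaRect(P[l==i][:,:2].astype(np.float32)))
E
```

```text
[0.4199 0.0298 0.2002] [ 0.0115 -0.2291  2.1296  0.0003  1.2378  1.5111] 0.3406199348587206Traceback (most recent call last):
  File "<stdin>", line 7, in <module>
    return umr_minimum(a, axis, None, out, keepdims, initial, where)
ValueError: zero-size array to reduction operation minimum which has no identity
```

View pics/w20.png

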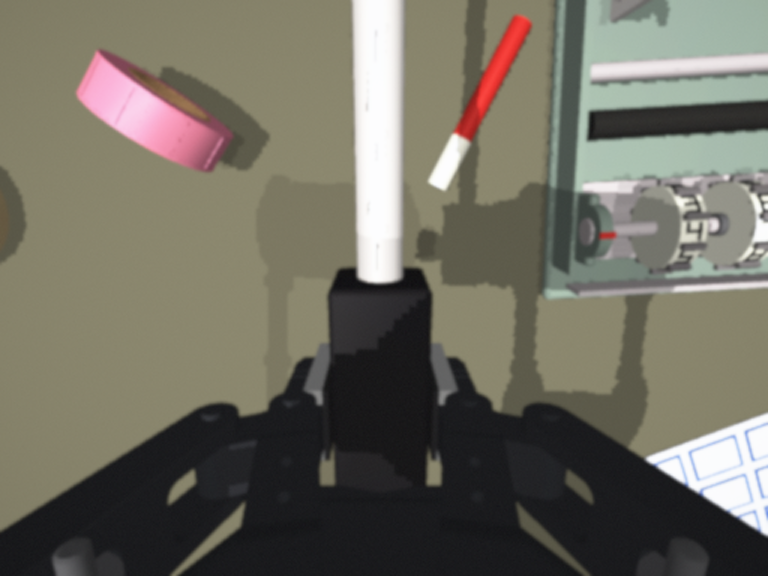

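>>> {"fn": "play_rows", "kwargs": {
  "slide": [
    [3,-2,-1],
    [6,-4,-2],
    [9,-6,-3],
    [12,-7,-3],
    [13,-7,-3],
    [13,-7,-3],
    [13,-7,-3]
  ],
  "delta_rot": [
    [0,0,0],
    [0,0,0],
    [0,0,0],
    [0,0,0],
    [0,0,0],
    [0,0,0],
    [0,0,0]
  ]
}}

```text
time: 31.87
tool_pos: [0.5438, 0.1083, 0.2296]
tcp_rot: [3.139, 0.112, 0.001]
wrist_force: [-0.7, -0.2, -2.4]
width: 0.334
```

```bash
python3 - <<'E'
from h import *
import pickle
np.set_printoptions(precision=4,suppress=True)
p=cam('wrist');print(p['st']['tool_pos'],p['st']['q'],p['st']['width'])
save(p,'w21.png',k=1.5);pickle.dump(p,open('w21.pkl','wb'))
P,ok=cloud(p)
for lo,hi in ((.05,.07),(.07,.09),(.09,.11),(.11,.14)):
    k=ok&(P[...,2]>lo)&(P[...,2]<hi)&(P[...,0]>.58)&(P[...,0]<.72)&(P[...,1]<.1)&(P[...,1]>-.06)
    if k.sum()>5: print(lo,k.sum(),P[k].min(0),P[k].max(0),cv2.minAreaRect(P[k][:,:2].astype(np.float32)))
p=cam('top');P,ok=cloud(p)
k=ok&(P[...,2]>.1)&(P[...,2]<.14)&(P[...,0]>.58)&(P[...,0]<.72)&(P[...,1]<.1)&(P[...,1]>-.06)
q=P[k];print('top',k.sum(),cv2.minAreaRect(q[:,:2].astype(np.float32)) if k.sum() else 0)
save(p,'t21.png',(120,110,430,300),2.5)
E
```

```text
[0.5438 0.1083 0.2296] [ 0.152   0.0258  1.8445 -0.0005  1.2709  1.6517] 0.3341684030902569
0.05 374 [ 0.6336 -0.0174  0.05  ] [0.6586 0.0962 0.0697] ((0.6496612429618835, 0.039406076073646545), (0.02499723806977272, 0.11243751645088196), 3.9809114933013916)
0.07 124 [ 0.6366 -0.0217  0.0701] [0.6653 0.0703 0.0895] ((0.640916645526886, 0.027477839961647987), (0.09461410343647003, 0.027210695669054985), 76.29732513427734)
0.09 553 [ 0.6366 -0.0197  0.0902] [0.6694 0.07   0.11  ] ((0.6530875563621521, 0.025183962658047676), (0.02905670925974846, 0.08860570192337036), 2.6683714389801025)
0.11 3097 [ 0.6375 -0.0132  0.11  ] [0.6711 0.0623 0.1312] ((0.6539514064788818, 0.024781865999102592), (0.02956072986125946, 0.07437440007925034), 4.103921413421631)
top 361 ((0.6545419096946716, 0.026117747649550438), (0.03000512346625328, 0.08491020649671555), 3.3088159561157227)
```

View pics/w21.png

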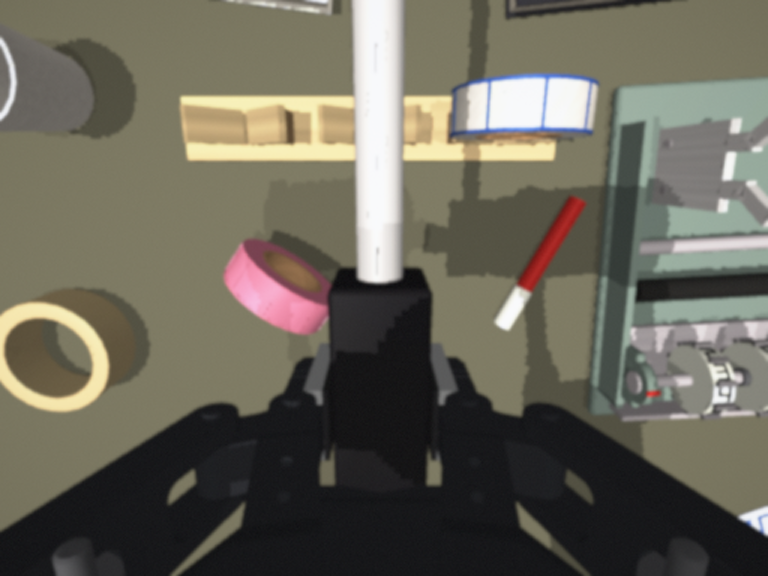

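View pics/t21.png

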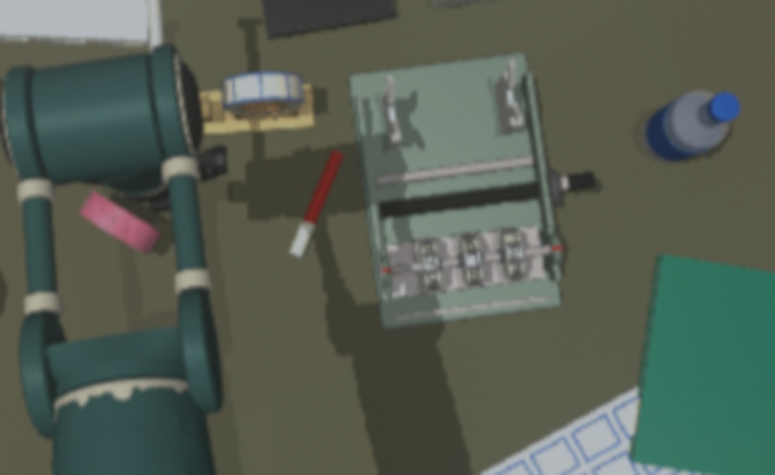

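```bash
python3 - <<'E'
from h import *
plan([.4126,.0078,.2],Rdown(.07))
plan([.4126,.0078,.0545],Rdown(.07))
E
```

```text
slide [-13.72, 9.08, 2.97] rot [0.0003, -0.0009, -0.0003] rows 4.0
slide [-13.73, 9.08, 17.52] rot [0.0003, -0.0009, -0.0003] rows 5.8
```

>>> {"fn": "play_rows", "kwargs": {
  "slide": [
    [-3,2,0],
    [-6,4,1],
    [-9,6,2],
    [-12,8,3],
    [-13.7,9.1,5],
    [-13.7,9.1,8],
    [-13.7,9.1,12],
    [-13.7,9.1,15],
    [-13.7,9.1,17.5],
    [-13.7,9.1,17.5],
    [-13.7,9.1,17.5]
  ],
  "delta_rot": [
    [0,0,0],
    [0,0,0],
    [0,0,0],
    [0,0,0],
    [0,0,0],
    [0,0,0],
    [0,0,0],
    [0,0,0],
    [0,0,0],
    [0,0,0],
    [0,0,0]
  ]
}}

```text
time: 32.88
tool_pos: [0.4103, 0.0073, 0.0537]
tcp_rot: [-3.14, -0.109, 0.005]
wrist_force: [-0.1, -0.8, -0.9]
width: 0.337
```

```bash
python3 - <<'E'
from h import *
np.set_printoptions(precision=4,suppress=True)
p=cam('wrist');print(p['st']['tool_pos'],p['st']['q'],p['st']['width'],p['st']['wrist_force'])
plan([.4126,.0078,.0545],Rdown(.07))
plan([.5373,.0165,.0545],Rdown(.07))
save(p,'w22.png',k=1.5)
p=cam('side');save(p,'s22.png',(180,120,400,300),3)
E
```

```text
[0.4103 0.0073 0.0537] [-0.0426 -0.0778  2.2968 -0.0003  0.9257  1.4587] 0.33664318221485895 [-0.142  -0.8284 -0.9422]
slide [0.01, -0.04, 0.09] rot [0.0003, -0.001, -0.0003] rows 0.0
slide [12.51, -0.04, 0.1] rot [0.0003, -0.001, -0.0003] rows 3.0
```

View pics/w22.png

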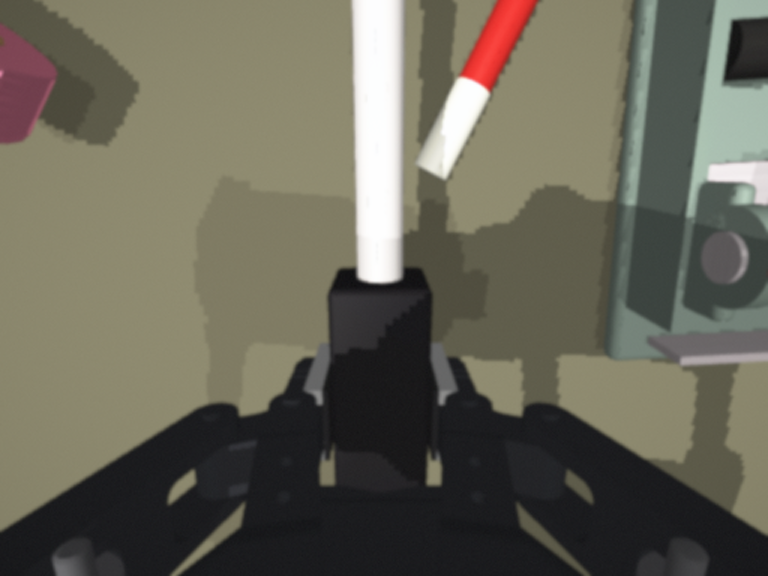

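View pics/s22.png

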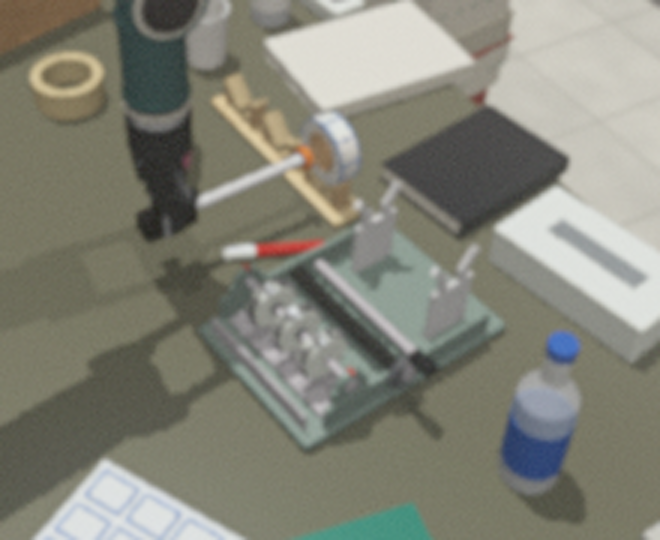

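>>> {"fn": "play_rows", "kwargs": {
  "slide": [
    [1,0,0.1],
    [2,0,0.1],
    [3,0,0.1],
    [4,0,0.1],
    [5,0,0.1],
    [6,0,0.1],
    [7,0,0.1],
    [8,0,0.1],
    [9,0,0.1],
    [9,0,0.1]
  ],
  "delta_rot": [
    [0,0,0],
    [0,0,0],
    [0,0,0],
    [0,0,0],
    [0,0,0],
    [0,0,0],
    [0,0,0],
    [0,0,0],
    [0,0,0],
    [0,0,0]
  ]
}}

```text
time: 33.82
tool_pos: [0.5064, 0.0137, 0.0561]
tcp_rot: [3.139, 0.11, 0.009]
wrist_force: [0.4, -0.9, -1.2]
width: 0.336
```

```bash
python3 - <<'E'
from h import *
np.set_printoptions(precision=4,suppress=True)
p=cam('wrist');print(p['st']['tool_pos'],p['st']['width'],p['st']['wrist_force'])
plan([.5373,.0165,.0545],Rdown(.07))
save(p,'w23.png',k=1.5)
p=cam('side');save(p,'s23.png',(180,120,400,300),3)
E
```

```text
[0.5064 0.0137 0.0561] 0.33571987901494527 [ 0.4467 -0.8834 -1.1572]
slide [3.24, -0.06, 0.15] rot [0.0007, -0.004, -0.0001] rows 0.8
```

View pics/s23.png

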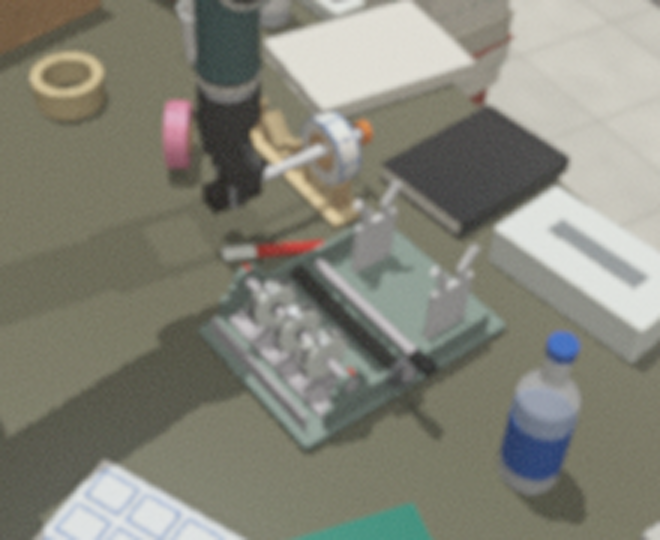

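Through the bore: the orange disc shows behind the roll at (365,130). Continue to mid-rod.

>>> {"fn": "play_rows", "kwargs": {
  "slide": [
    [1,0,0.1],
    [2,0,0.1],
    [3.2,0,0.1],
    [3.2,0,0.1],
    [3.2,0,0.1]
  ],
  "delta_rot": [
    [0,0,0],
    [0,0,0],
    [0,0,0],
    [0,0,0],
    [0,0,0]
  ]
}}

```text
time: 34.33
tool_pos: [0.537, 0.0159, 0.0549]
tcp_rot: [3.139, 0.11, 0.005]
wrist_force: [-0.7, -0.4, -0.6]
width: 0.338
```

```bash
python3 - <<'E'
from h import *
np.set_printoptions(precision=4,suppress=True)
p=cam('wrist');print(p['st']['tool_pos'],p['st']['width'],p['st']['wrist_force'])
plan([.5373,.0165,.0545],Rdown(.07))
save(p,'w24.png',k=1.5)
E
```

```text
[0.537  0.0159 0.0549] 0.3383861471760353 [-0.7458 -0.3541 -0.6463]
slide [0.13, -0.05, 0.01] rot [0.0006, -0.0025, -0.0001] rows 0.0
```

View pics/w24.png

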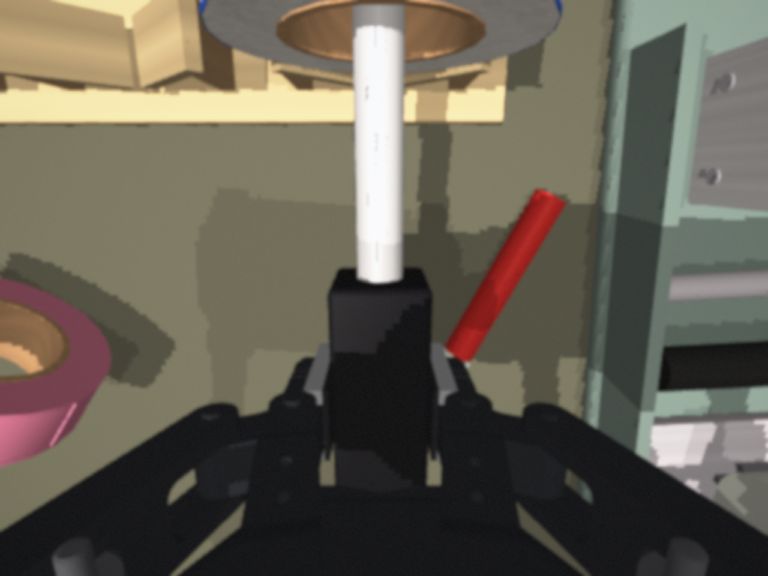

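>>> {"fn": "play_rows", "kwargs": {
  "slide": [
    [0,0,-0.8],
    [0,0,-1.6],
    [0,0,-2.2],
    [0,0,-3.2],
    [0,0,-4.5],
    [0,0,-6],
    [0,0,-8],
    [0,0,-10],
    [0,0,-12],
    [0,0,-14],
    [0,0,-15.5],
    [0,0,-15.5]
  ],
  "delta_rot": [
    [0,0,0],
    [0,0,0],
    [0,0,0],
    [0,0,0],
    [0,0,0],
    [0,0,0],
    [0,0,0],
    [0,0,0],
    [0,0,0],
    [0,0,0],
    [0,0,0],
    [0,0,0]
  ]
}}

```text
time: 35.38
tool_pos: [0.5383, 0.0159, 0.215]
tcp_rot: [3.139, 0.11, 0.017]
wrist_force: [1.3, -0.0, -1.4]
width: 0.341
```

```bash
python3 - <<'E'
from h import *
np.set_printoptions(precision=4,suppress=True)
p=cam('wrist');print(p['st']['tool_pos'],p['st']['width'],p['st']['wrist_force'],p['st']['q'])
save(p,'w25.png',k=1.5)
p=cam('side');save(p,'s25.png',(180,90,400,270),3)
# final target
F=m2w(.085,0,.098); X=.117
d=MY
T=F-X*d; print('TCP final',T[:2])
plan([T[0],T[1],.21],Rdown(YAW+np.pi/2))
E
```

```text
[0.5383 0.0159 0.215 ] 0.3410908443385266 [ 1.3203 -0.0319 -1.3556] [-0.0164 -0.0036  1.9013 -0.0004  1.2327  1.4846]
TCP final [ 0.654  -0.2995]
slide [9.56, 32.29, 0.15] rot [0.0045, -0.0031, -1.6283] rows 13.0
```

View pics/w25.png

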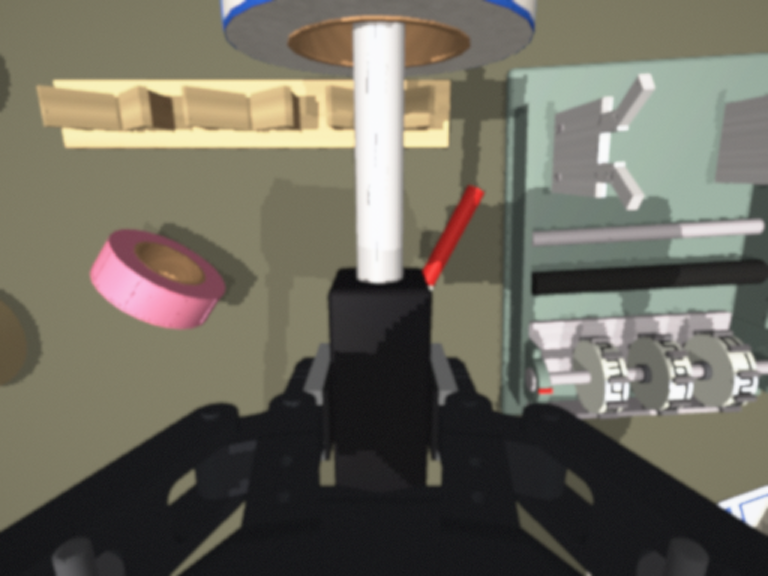

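View pics/s25.png

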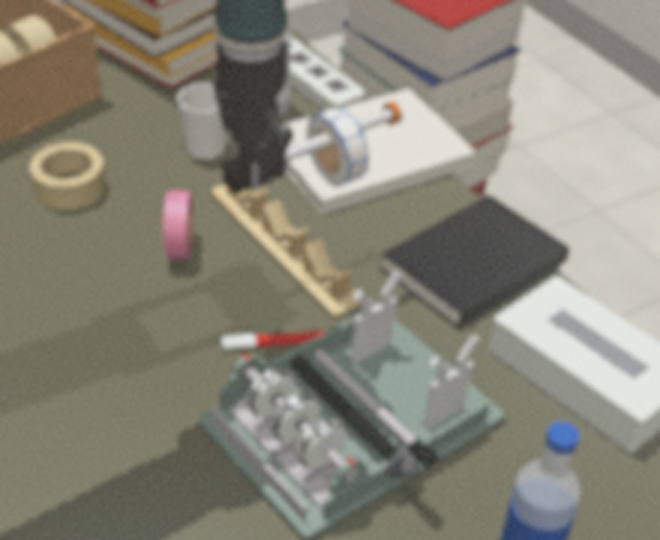

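>>> {"fn": "play_rows", "kwargs": {
  "slide": [
    [0.2,0.6,-0.3],
    [0.5,1.6,-0.5],
    [0.9,2.9,-0.5],
    [1.3,4.5,-0.5],
    [1.8,6.1,-0.5],
    [2.4,8.1,-0.5],
    [3.0,10,-0.5],
    [3.5,12,-0.5],
    [4.1,14,-0.5],
    [4.7,16,-0.5],
    [5.2,17.6,-0.5],
    [5.5,18.6,-0.5]
  ],
  "delta_rot": [
    [0,0,-0.03],
    [0,0,-0.08],
    [0,0,-0.15],
    [0,0,-0.23],
    [0,0,-0.31],
    [0,0,-0.41],
    [0,0,-0.5],
    [0,0,-0.6],
    [0,0,-0.7],
    [0,0,-0.79],
    [0,0,-0.87],
    [0,0,-0.92]
  ]
}}

```text
time: 36.48
tool_pos: [0.6031, -0.1673, 0.2138]
tcp_rot: [2.762, 1.496, 0.002]
wrist_force: [0.0, -0.2, -1.6]
width: 0.333
```

```bash
python3 - <<'E'
from h import *
np.set_printoptions(precision=4,suppress=True)
print(read_state()['tool_pos'],read_state()['q'])
plan([.654,-.2995,.22],Rdown(YAW+np.pi/2))
E
```

```text
[ 0.6031 -0.1673  0.2138] [-0.3106  0.1707  1.7155  0.0003  1.2537  0.2675]
slide [-8.29, 11.49, -0.61] rot [0.0017, -0.0001, -0.7056] rows 5.6
```

>>> {"fn": "play_rows", "kwargs": {
  "slide": [
    [-0.4,0.6,0],
    [-1.2,1.6,-0.2],
    [-2,2.9,-0.4],
    [-3,4.2,-0.6],
    [-4.2,5.8,-0.6],
    [-5.4,7.5,-0.6],
    [-6.6,9.1,-0.6],
    [-7.6,10.5,-0.6],
    [-8.2,11.4,-0.6],
    [-8.3,11.5,-0.6],
    [-8.3,11.5,-0.6],
    [-8.3,11.5,-0.6]
  ],
  "delta_rot": [
    [0,0,-0.03],
    [0,0,-0.1],
    [0,0,-0.18],
    [0,0,-0.26],
    [0,0,-0.36],
    [0,0,-0.46],
    [0,0,-0.56],
    [0,0,-0.65],
    [0,0,-0.7],
    [0,0,-0.706],
    [0,0,-0.706],
    [0,0,-0.706]
  ]
}}

```text
time: 37.48
tool_pos: [0.6533, -0.2989, 0.2185]
tcp_rot: [-2.076, -2.357, -0.001]
wrist_force: [-0.5, -0.1, -0.8]
width: 0.335
```

```bash
cat > rod.py <<'E'
from h import *
def rodinfo(p):
    P,ok=cloud(p);t=intool(p);im=p['image'].astype(int)
    br=(im.min(-1)>150)
    k=br&(t[...,0]>.042)&(t[...,0]<.10)&(abs(t[...,1])<.012)&(t[...,2]>-.045)&(t[...,2]<-.02)
    q=t[k];c=np.polyfit(q[:,0],q[:,1],1)
    b=np.percentile(q[:,2],10)
    A=[np.array([x,np.polyval(c,x),b+.0078]) for x in (.037,.117)]
    R=Ro.from_rotvec(p['st']['tcp_rot']).as_matrix()
    Wd=[p['st']['tool_pos']+R@a for a in A]
    M=[[ (w-M0)@MX,(w-M0)@MY,w[2]] for w in Wd]
    M=np.array(M);print('n',k.sum(),'tool',A[1],'top',b,'machine shoulder',M[0],'mid',M[1],'yawerr',(M[1]-M[0])[0]/.08)
    # roll front face
    r=ok&(t[...,0]>.05)&(t[...,0]<.2)&(abs(t[...,1])<.05)&(t[...,2]>-.02)&(t[...,2]<.05)
    if r.sum()>20: print('roll pts x tool',np.percentile(t[r][:,0],[1,5,50,95]),r.sum())
E
python3 - <<'E'
from rod import *
np.set_printoptions(precision=4,suppress=True)
p=cam('wrist');print(p['st']['tool_pos'],p['st']['width'],p['st']['wrist_force'],p['st']['q'])
save(p,'w26.png',k=1.5)
rodinfo(p)
plan([.654,-.2995,.22],Rdown(YAW+np.pi/2))
E
```

```text
[ 0.6533 -0.2989  0.2185] 0.33464757693623476 [-0.4537 -0.1189 -0.8381] [-0.4642  0.3431  1.493   0.0009  1.3063 -0.5909]
n 4106 tool [ 0.117  -0.0006 -0.0289] top -0.0366686712861281 machine shoulder [ 0.084  -0.0794  0.2474] mid [0.0839 0.0006 0.2475] yawerr -0.0013105088421434472
roll pts x tool [0.1044 0.1046 0.1058 0.1147] 3462
slide [-0.09, 0.04, -0.1] rot [0.0003, -0.0008, -0.0002] rows 0.0
```

View pics/w26.png

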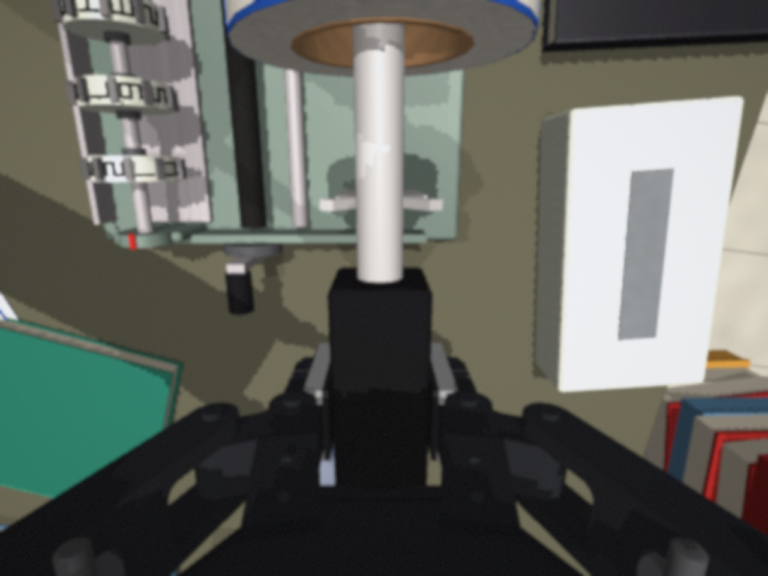

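>>> {"fn": "play_rows", "kwargs": {
  "slide": [
    [-0.1,0.1,1],
    [-0.1,0.1,3],
    [-0.1,0.1,5],
    [-0.1,0.1,7],
    [-0.1,0.1,9],
    [-0.1,0.1,10.5],
    [-0.1,0.1,11.5],
    [-0.1,0.1,11.5],
    [-0.1,0.1,11.5]
  ],
  "delta_rot": [
    [0,0,0],
    [0,0,0],
    [0,0,0],
    [0,0,0],
    [0,0,0],
    [0,0,0],
    [0,0,0],
    [0,0,0],
    [0,0,0]
  ]
}}

```text
time: 38.28
tool_pos: [0.6543, -0.2991, 0.1034]
tcp_rot: [-2.075, -2.357, -0.001]
wrist_force: [0.2, 0.3, -1.0]
width: 0.34
```

```bash
python3 - <<'E'
from rod import *
np.set_printoptions(precision=4,suppress=True)
p=cam('wrist');print(p['st']['tool_pos'],p['st']['width'],p['st']['wrist_force'])
save(p,'w27.png',k=1.5)
rodinfo(p)
p=cam('side');save(p,'s27.png',(180,90,400,270),3)
E
```

```text
[ 0.6543 -0.2991  0.1034] 0.33951288147212355 [ 0.2     0.2713 -1.0199]
n 4094 tool [ 0.117  -0.0005 -0.0288] top -0.03664556172131674 machine shoulder [ 0.085  -0.0797  0.1323] mid [0.0849 0.0003 0.1324] yawerr -0.0013450300812732283
roll pts x tool [0.0504 0.0517 0.1055 0.1141] 4411
```

View pics/w27.png

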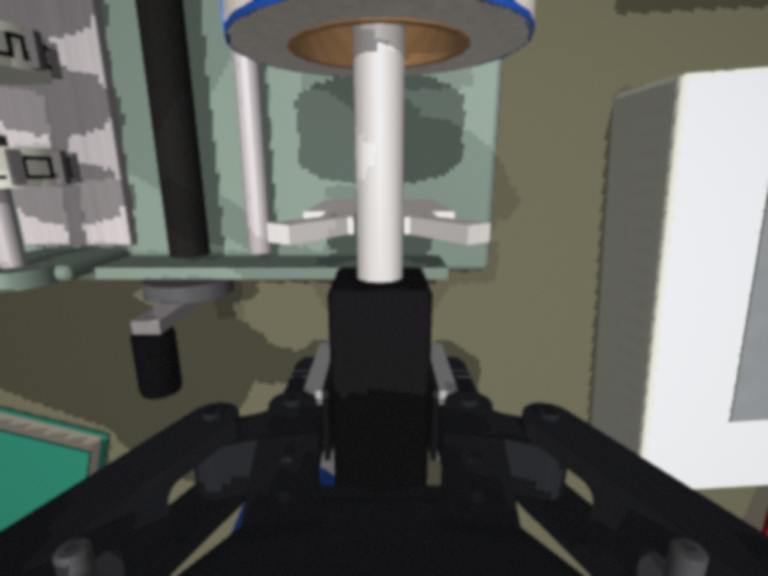

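View pics/s27.png

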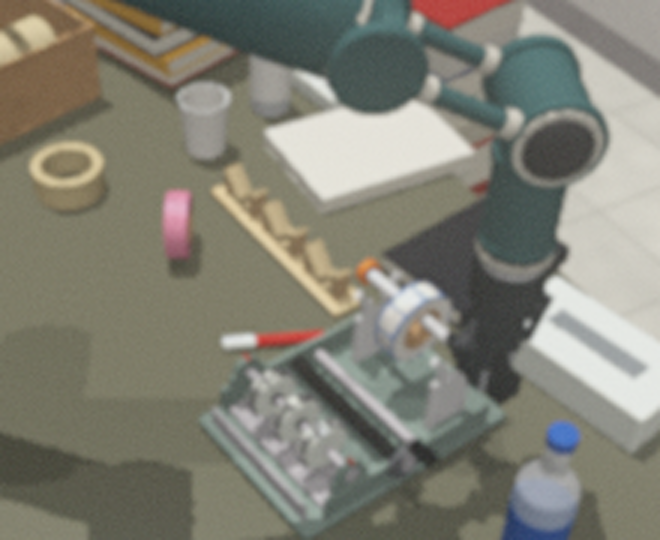

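>>> {"fn": "play_rows", "kwargs": {
  "slide": [
    [0,0,0.5],
    [0,0,1],
    [0,0,1.5],
    [0,0,2],
    [0,0,2.5],
    [0,0,2.9],
    [0,0,3.2],
    [0,0,3.3],
    [0,0,3.3],
    [0,0,3.3]
  ],
  "delta_rot": [
    [0,0,0],
    [0,0,0],
    [0,0,0],
    [0,0,0],
    [0,0,0],
    [0,0,0],
    [0,0,0],
    [0,0,0],
    [0,0,0],
    [0,0,0]
  ]
}}

```text
time: 39.22
tool_pos: [0.6559, -0.2999, 0.0726]
tcp_rot: [2.074, 2.356, 0.002]
wrist_force: [0.6, -0.4, -1.4]
width: 0.337
```

```bash
python3 - <<'E'
from rod import *
np.set_printoptions(precision=4,suppress=True)
p=cam('wrist');print(p['st']['tool_pos'],p['st']['width'],p['st']['wrist_force'])
save(p,'w28.png',k=1.5)
rodinfo(p)
E
```

```text
[ 0.6559 -0.2999  0.0726] 0.3374587202674476 [ 0.639  -0.4148 -1.3579]
n 4331 tool [ 0.117  -0.0014 -0.0291] top -0.03690028876171604 machine shoulder [ 0.0875 -0.0807  0.1017] mid [ 0.0854 -0.0007  0.1016] yawerr -0.025839322657568962
roll pts x tool [0.0519 0.0538 0.1055 0.114 ] 4440
```

View pics/w28.png

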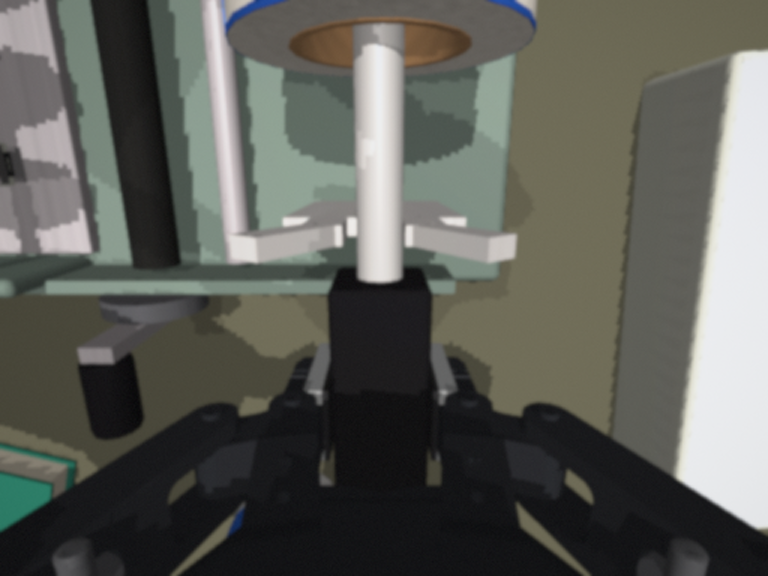

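>>> {"fn": "play_rows", "kwargs": {
  "slide": [
    [0,-0.1,0.2],
    [0,-0.15,0.35],
    [0,-0.15,0.35],
    [0,-0.15,0.35]
  ],
  "delta_rot": [
    [0,0,0],
    [0,0,0],
    [0,0,0],
    [0,0,0]
  ]
}}

```text
time: 39.6
tool_pos: [0.6543, -0.3002, 0.0692]
tcp_rot: [2.074, 2.356, 0.002]
wrist_force: [0.4, 0.7, -3.0]
width: 0.339
```

```bash
python3 - <<'E'
from rod import *
np.set_printoptions(precision=4,suppress=True)
p=cam('wrist');print(p['st']['tool_pos'],p['st']['width'],p['st']['wrist_force'])
rodinfo(p)
E
```

```text
[ 0.6543 -0.3002  0.0692] 0.3387111590637643 [ 0.3613  0.6705 -2.9846]
n 4440 tool [ 0.117  -0.001  -0.0291] top -0.03692106992100492 machine shoulder [ 0.0852 -0.0807  0.0983] mid [ 0.0842 -0.0007  0.0982] yawerr -0.012009586605940016
roll pts x tool [0.0539 0.0539 0.1056 0.1141] 4253
```

>>> {"fn": "play_rows", "kwargs": {
  "slide": [
    [0,0,0.1],
    [0,0,0.1],
    [0,0,0.1]
  ],
  "delta_rot": [
    [0,0,0],
    [0,0,0],
    [0,0,0]
  ]
}}

```text
time: 39.9
tool_pos: [0.6544, -0.3001, 0.0682]
tcp_rot: [2.074, 2.356, 0.002]
wrist_force: [0.2, 0.2, -1.7]
width: 0.338
```

>>> {"fn": "play_rows", "kwargs": {
  "slide": [
    [0,0,0],
    [0,0,0],
    [0,0,0],
    [0,0,0],
    [0,0,0]
  ],
  "delta_rot": [
    [0,0,0],
    [0,0,0],
    [0,0,0],
    [0,0,0],
    [0,0,0]
  ],
  "hand": 0.55
}}

```text
time: 40.32
tool_pos: [0.6546, -0.3002, 0.0685]
tcp_rot: [2.074, 2.356, 0.003]
wrist_force: [0.4, 0.3, -0.4]
width: 0.556
```

```bash
python3 - <<'E'
from rod import *
np.set_printoptions(precision=4,suppress=True)
p=cam('wrist');print(p['st']['tool_pos'],p['st']['width'],p['st']['wrist_force'])
save(p,'w29.png',k=1.5)
rodinfo(p)
E
```

```text
[ 0.6546 -0.3002  0.0685] 0.5560158036040953 [ 0.4399  0.2691 -0.4397]
n 4462 tool [ 0.117  -0.0009 -0.0284] top -0.03620315251673319 machine shoulder [ 0.0851 -0.0808  0.0969] mid [ 0.0845 -0.0008  0.0968] yawerr -0.0077827769857208295
roll pts x tool [0.054  0.054  0.1057 0.1143] 4273
```

View pics/w29.png

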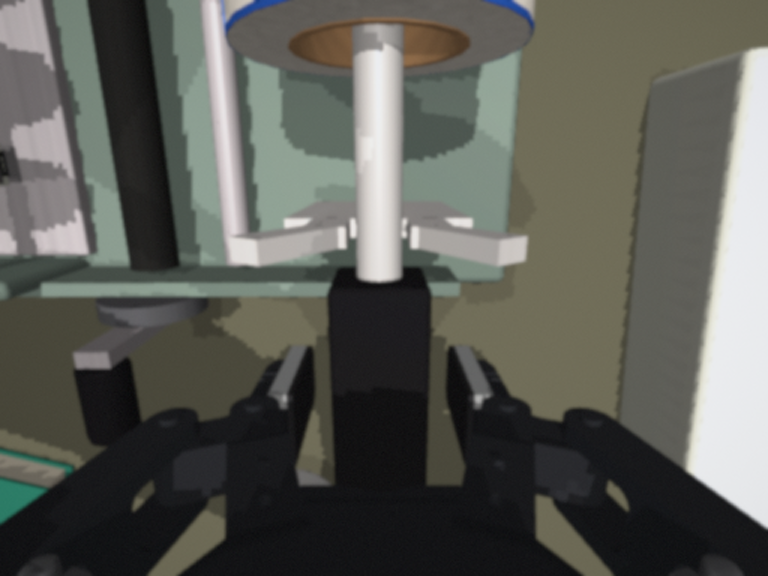

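>>> {"fn": "play_rows", "kwargs": {
  "slide": [
    [0,0,-1],
    [0,0,-3],
    [0,0,-6],
    [0,0,-10],
    [0,0,-14],
    [0,0,-17],
    [0,0,-17],
    [0,0,-17]
  ],
  "delta_rot": [
    [0,0,0],
    [0,0,0],
    [0,0,0],
    [0,0,0],
    [0,0,0],
    [0,0,0],
    [0,0,0],
    [0,0,0]
  ]
}}

```text
time: 41.03
tool_pos: [0.656, -0.3011, 0.2438]
tcp_rot: [2.069, 2.35, 0.006]
wrist_force: [-0.3, -0.1, 0.1]
width: 0.551
```

```bash
python3 - <<'E'
from rod import *
np.set_printoptions(precision=4,suppress=True)
p=cam('wrist');print(p['st']['tool_pos'],p['st']['wrist_force'])
save(p,'w30.png',k=1.5)
P,ok=cloud(p);Q=P-M0;x=Q@MX;y=Q@MY;z=Q[...,2]
k=ok&(abs(x-.085)<.03)&(z>.1)
for lo in np.arange(-.15,.1,.015):
    kk=k&(y>lo)&(y<lo+.015)
    if kk.sum()>5: print(round(lo,3),kk.sum(),'x',np.percentile(x[kk],[2,50,98]),'z',np.percentile(z[kk],[5,50,98]))
p=cam('side');save(p,'s30.png',(180,90,400,270),3)
for n,z in dict(spindle_mid=.098,spindle_grip=.098,spindle=.098).items():
    for r in landmark_of(n,p)[:1]:
        w=at_z(p,*r['at'],z)-M0;print(n,r['conf'],w@MX,w@MY)
E
```

```text
[ 0.656  -0.3011  0.2438] [-0.3463 -0.0882  0.1175]
-0.15 364 x [0.0717 0.0857 0.0996] z [0.1107 0.1122 0.1136]
-0.135 1011 x [0.0623 0.0857 0.1103] z [0.1112 0.2736 0.3014]
-0.12 9479 x [0.0567 0.0851 0.114 ] z [0.268  0.3401 0.3533]
-0.105 10320 x [0.059  0.0838 0.112 ] z [0.3274 0.3477 0.3606]
-0.09 367 x [0.0716 0.0858 0.0998] z [0.1021 0.1116 0.1135]
-0.075 536 x [0.0562 0.0859 0.1137] z [0.1011 0.1141 0.1327]
-0.06 201 x [0.0788 0.085  0.091 ] z [0.1004 0.1032 0.1055]
-0.045 198 x [0.079 0.085 0.091] z [0.1007 0.1033 0.1054]
-0.03 206 x [0.0791 0.0851 0.091 ] z [0.1006 0.1033 0.1056]
-0.015 1199 x [0.0563 0.0842 0.1139] z [0.1051 0.1205 0.1249]
-0.0 1217 x [0.0566 0.0852 0.1136] z [0.1142 0.1215 0.1251]
0.015 251 x [0.0591 0.0852 0.1123] z [0.1013 0.1047 0.1249]
0.03 252 x [0.0787 0.0852 0.0908] z [0.1007 0.1032 0.1054]
0.045 57 x [0.0789 0.0844 0.0907] z [0.1009 0.1034 0.1058]
spindle_mid 0.91 0.09042903914631684 -0.012849653624184833
spindle_grip 0.68 0.09875182652888818 -0.11708385953666749
spindle 0.71 0.07989769940771964 -0.07997190278271327
```

View pics/w30.png

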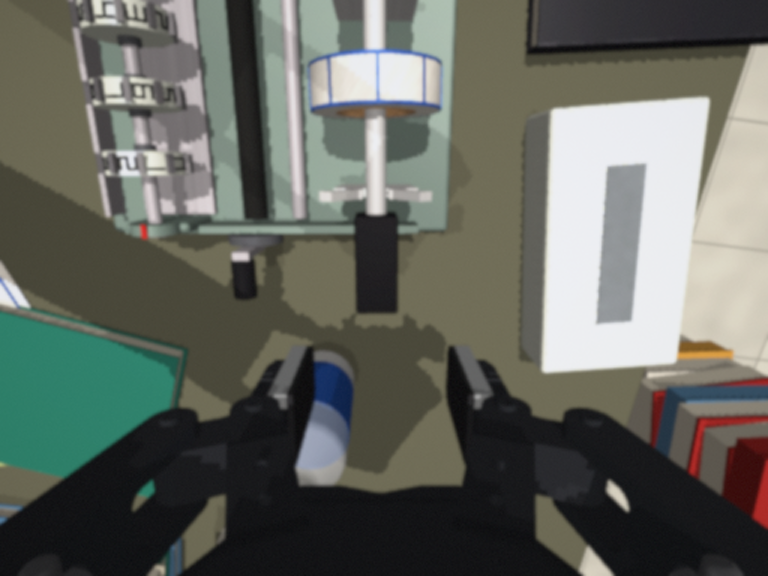

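View pics/s30.png

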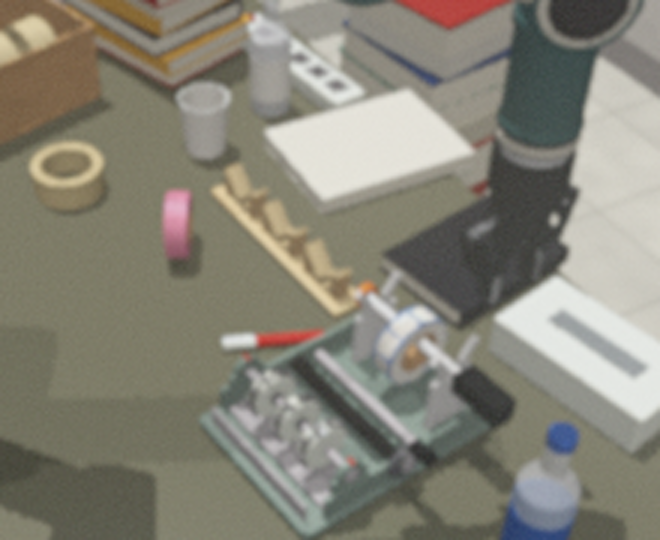

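```bash
python3 - <<'E'
from h import *
plan([.43,-.203,.25],Rdown(YAW))
E
```

```text
slide [12.4, -20.88, -1.38] rot [-0.0015, -0.0007, 1.5705] rows 12.6
```

>>> {"fn": "play_rows", "kwargs": {
  "slide": [
    [12.4,-20.9,-1.4],
    [12.4,-20.9,-1.4],
    [12.4,-20.9,-1.4],
    [12.4,-20.9,-1.4],
    [12.4,-20.9,-1.4],
    [12.4,-20.9,-1.4],
    [12.4,-20.9,-1.4],
    [12.4,-20.9,-1.4],
    [12.4,-20.9,-1.4],
    [12.4,-20.9,-1.4],
    [12.4,-20.9,-1.4],
    [12.4,-20.9,-1.4]
  ],
  "delta_rot": [
    [0,0,1.5],
    [0,0,1.57],
    [0,0,1.57],
    [0,0,1.57],
    [0,0,1.57],
    [0,0,1.57],
    [0,0,1.57],
    [0,0,1.57],
    [0,0,1.57],
    [0,0,1.57],
    [0,0,1.57],
    [0,0,1.57]
  ]
}}

```text
time: 42.28
tool_pos: [0.4289, -0.2026, 0.2486]
tcp_rot: [-3.124, -0.3, 0.004]
wrist_force: [0.1, -0.0, 1.0]
width: 0.55
```

>>> {"fn": "play_rows", "kwargs": {
  "slide": [
    [0,0,3],
    [0,0,6],
    [0,0,9],
    [0,0,10],
    [0,0,10]
  ],
  "delta_rot": [
    [0,0,0.1],
    [0,0,0.1],
    [0,0,0.1],
    [0,0,0.1],
    [0,0,0.1]
  ]
}}

```text
time: 42.7
tool_pos: [0.4252, -0.2005, 0.1442]
tcp_rot: [-3.131, -0.144, 0.017]
wrist_force: [0.1, -0.5, 0.4]
width: 0.549
```

```bash
python3 - <<'E'
from h import *
np.set_printoptions(precision=4,suppress=True)
p=cam('wrist');print(p['st']['tool_pos'],p['st']['wrist_force'],p['st']['time'])
save(p,'w31.png',(120,60,400,260),2.8)
wheels(p)
p=cam('top')
save(p,'t31.png',k=1.5)
for t in ('tape','bottle_a','book_a','cup','marker'):
    for r in landmark_of(t,p)[:1]: print(t,round(r['conf'],2),at_z(p,*r['at'],0))
E
```

```text
[ 0.4252 -0.2005  0.1442] [ 0.1035 -0.4902  0.4438] 42.7
L ribphase -0.2841 conc 0.9 n 319
M ribphase 0.2789 conc 0.9 n 326
R ribphase -0.2961 conc 0.91 n 334
tape 0.9 [0.429  0.3917 0.    ]
bottle_a 0.64 [ 0.6223 -0.4476  0.    ]
book_a 0.65 [ 0.3452 -0.5016  0.    ]
cup 0.91 [0.6587 0.387  0.    ]
marker 0.54 [ 0.5345 -0.0321  0.    ]
```

View pics/w31.png

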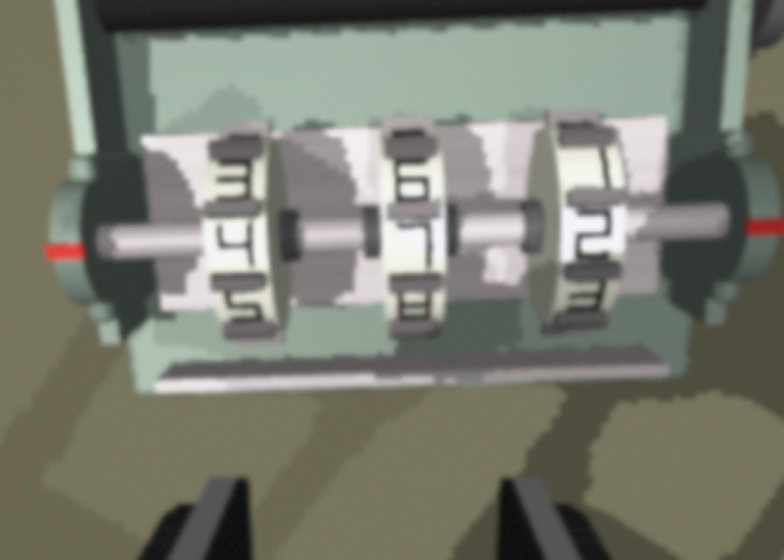

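View pics/t31.png

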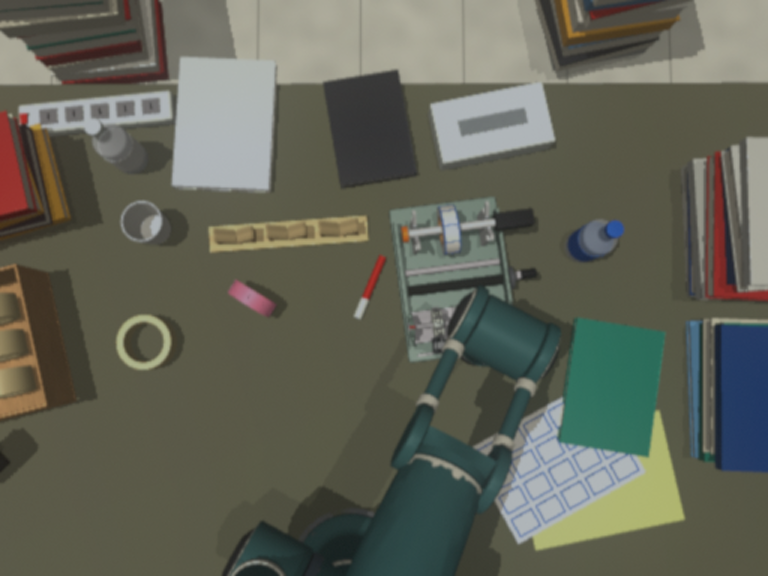

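```bash
python3 -c "
from workcell import *
print(finish_job())"
```

```text
the job is handed in; nothing more can be done
None
```

The machine is set for batch 472 and the job is handed in, at about 43 s of the 210 s; no verdict is reported.

**What I did**
- **Wheels:** I gripped each wheel by its side faces and swung it round its shaft in two strokes, to 4, 7 and 2.
- **Spindle:** It had been knocked about 3 cm aside while I worked on the wheels, so I located it again before gripping its handle.
- **Roll:** Only one roll was in the cradle. I threaded it from the robot's side and laid the rod in the fork with the handle on the machine's right.

**Last checks**
- **Wheel angles:** In the wrist picture 4, 7 and 2 stand uppermost. The ribs put them about +0.03, -0.035 and +0.02 rad off exact, against the 0.2 allowed.
- **Rod position:** Depth readings put the axis at machine x 85 mm and z about 98 mm. It is level, the middle is within about 1 mm in y, and the roll is near the middle between the plates.
- **Bystanders:** The top camera showed all five within about 1 cm of their first readings, which is network scatter. The gripper was clear of everything.

**What disagreed**
- **Fingertips:** They stood about 22 to 24 mm behind the reported TCP, not 8 mm ahead of it. My first closing on the left wheel caught nothing; I then worked from the measured tip position.
- **Rod readings:** The side camera's network put the rod middle at x 90 mm, y -13 mm, about 5 mm and 13 mm off the depth reading. I trusted the depth, which matched the machine's listed sizes.

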